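# Unclamp a latch plate, gauge it and show it to the inspection camera

## Robot

A 7-joint arm with a two-finger parallel gripper is mounted at the origin on a cart in front of the work surface, level with it; the furniture and walls round the work are solid. World frame = base frame: x ahead of the robot, y to its left, z up, the work surface at z = 0. Lengths are in m, angles in degrees, forces in N, time in s.
With the tool pointing down it reaches from about 0.425 to 0.875 m from the base axis. Payload 4.7 kg.
Tool frame: the origin (TCP) lies between the finger pads; the fingertips stand 8 mm ahead of it and the grasp point (between the pads) lies 11 mm behind it (env.tip_extent is the distance from the TCP to the fingertips, in m); z points along the fingers, y is the line along which they close (so a half turn about z gives the same grasp; the last joint's range is limited). The gripper opens to 87 mm and grips with 3 to 60 N. Pads are 19 mm wide; open, the fingers measure 117 mm over their backs; the gripper's body (75 mm by 190 mm) begins 51 mm behind the grasp point.
Start: joints at [-73.276, 18.392, -4.016, 83.108, 1.295, 78.541, -3.26], TCP at [0.178, 0.625, 0.2] pointing down, gripper open.
Joint ranges: [-163.93, 163.93], [-17.29, 119.83], [-79.2, 71.16], [3.27, 140.29], [-89.18, 269.18], [5.43, 117.66], [-154.24, 154.24]. Speed limits (degrees/s): [147.25, 147.25, 180, 180, 180, 180, 180].

## Interface

Orientations are given as [roll, pitch, yaw] about the fixed x, y, z axes, in that order (R = Rz(yaw) Ry(pitch) Rx(roll)).
In Python, from cell import sensors, vision, workorder, env gives the robot as it stands.
- The arm moves only by the tool drive_tool, never from a script. Its argument "moves" is a list of rows, each an object of numbers: "x", "y", "z": the shift along the tool's x, y, z in mm; "rx", "ry", "rz": the turn, a rotation vector about the tool's x, y, z in rad; "fingers": the closure, from -1 (fully open) to 1 (shut). In form: [{"x": .., "y": .., "z": .., "rx": .., "ry": .., "rz": .., "fingers": ..}, ...]. A call has 1 to 20 rows; each row is the pose to reach, as a shift and turn from the pose commanded when the call began, along the tool's axes at that moment; what a row does not reach only later rows make up. A row lasts 1/8 s, in which the tool goes at most 62.5 mm and 10.7 degrees, less where a joint would pass 70% of its speed; a pose out of reach is approached as far as the arm can. A call with a gripper value outside its range is refused whole. The fingers move at their own pace and stop on an object; "force" is the grip in N (left out, the last holds). Time passes only in rows, so rows that repeat a pose let the fingers close. It gives the time, the measured TCP pose, the force, the opening and the grip force at its end, in the units of the state.
- sensors.get_obs(): the state, without advancing time (a new reading comes with each control period).
- vision.read_camera(name): name is "scene" or "top"; returns a dict with "image" (384x512x3 uint8, red, green, blue), "fx", "fy", "cx", "cy" (pixels), "R" (3x3) and "t" (3): a world point X has camera coordinates R X + t. Camera axes: x right, y down, z forward; pixel columns grow to the right and rows downward; lengths in m; the calibration is good to about 2 mm. A picture is of the moment at which its call begins. There is no depth.
- workorder.sign_off(): hands the job in; it is judged then, once.
The state is a dict: "time_s": time; "qpos": joint angles; "joint_velocities": joint speeds; "effort": joint torques, N m; "tool_pos": TCP position; "tool_rot": TCP orientation; "force": force on the tool from outside, world axes, zero at the start; "wrist_torque": the same for the moment, N m; "grip_width": finger opening in m; "grasp_force": force on a finger pad.
Only numpy, scipy, OpenCV 4.12 (cv2) and the standard library are available. Lean on these libraries where they do the work, as an engineer would, in place of code of your own. Each camera call takes 0.05 s, during which the arm holds its last target. There are 200 camera calls.

## Task

The reddish-brown wooden latch plate is still clamped in the plywood assembly jig. Throw the red clamp handle right over, away from the plate, lift the plate out and try it in the go-gauge: set it into the pocket, round end to round end, so that it sits on the pocket's floor, and let go of it there. Then pick it up again and show its underside with the brass inserts to the inspection camera, 12 cm in front of the lens and centred, the underside square to the lens and the plate's length in line with the camera's upright plane rather than across it; finish there, holding it still in the air, with the camera untouched and the other things on the bench left where they are.

Things in the scene. Friction and masses are not known exactly. Their poses are not given: they have to be found in the camera images.
- plate: reddish-brown wooden latch plate, 84 x 48 x 22 mm, about 65 g; -x end square, +x end a half circle (radius 24 mm about x = +18 mm). Origin: centre of its underside, ends at x = -42 and +42 mm; x along its length, z up to its top. Two brass inserts show in the underside. Lower edge eased 1.5 mm over the lowest 3 mm. Grip it across its 48 mm width near the middle
- plate_top (a point): centre of the plate's top face, 22 mm above its origin
- jig: fixed jig: plywood base, x -60 to +140, y -55 to +55 mm, top 18 mm high; the plate lies on it between steel dowels 13 mm high (beside the long sides 33 mm behind and 28 mm ahead of the origin, and beyond both ends; free for fingers between). Origin at bench height below the plate's centre; axes as the plate's: x points from the plate to the toggle clamp, z up
- jig_nest (a point): where the plate's origin lies in the jig, 18 mm above the bench
- clamp_handle (a joint): toggle clamp handle, rad: 0 = upright and shut, about 1.45 = thrown right over (its stop). It turns about the jig's y axis, its top moving to the jig's +x, away from the plate, and drives the steel holding arm, which swings up off the plate and ends about upright. It stays where it is left; turning it takes about 0.3 N m
- handle_pivot (a point): axis of the handle, 100 mm along the jig's +x from the jig's origin and 60 mm above the bench
- handle_grip (a point): a point in the red grip of the handle, 80 mm from the pivot along the handle; the grip is 20 mm wide (across, along the jig's y), 16 mm thick and runs from 40 mm to its end at 97 mm from the pivot. Push it over with shut fingertips from the plate's side (or pinch it)
- gauge: fixed go-gauge: grey board 136 x 98 mm, 12 mm thick, with a 12 mm wide, 10 mm high aluminium rim (top 22 mm above the bench) round a pocket of the plate's outline, 1.5 mm clear all round. Both long sides of the rim are open from x = -32 to +18 mm, for fingers. Origin at bench height below the pocket's centre; the pocket's round end is at +x
- gauge_floor (a point): centre of the pocket's floor, 12 mm above the bench: the plate's origin lies here, with equal axes, when it is seated
- camera_stand: the camera's fixed stand: a dark steel base 120 x 90 x 10 mm (x -40 to +80 mm of its origin) with a post 130 mm high at x = +66 mm; its -x side faces the robot
- camera_head: inspection camera in the stand, fixed: a dark box, lens and ring light 72 mm across. Origin: centre of the lens's front. z = direction of view, 55 degrees above level, towards the robot; x = up in its picture (in the upright plane of the lens); y = level, across. Shown as asked, the plate's axes are parallel to these (or turned half round about z)
- sight_point (a point): the point 120 mm in front of the lens on its axis, about 216 mm above the bench, where the centre of the plate's underside (its origin) is to be held
- mug: blue and white mug, 78 mm across, 92 mm high: leave alone
- tape_measure: yellow tape measure, 68 x 85 x 31 mm: leave alone
- sanding_block: brown sanding block, 63 x 100 x 29 mm: leave alone
- spanner: steel spanner, 173 mm long: leave alone
- flat_pencil: red carpenter's pencil, 178 mm long: leave alone

How it is judged:
By the outcome, as a careful person would: the job done as asked, in the order asked, and still so for the second after the job is handed in, while the arm keeps its last pose, push and grip.
It also fails if it takes over 53 s, if anything falls off the work surface, if the arm or the gripper's body presses on something with over 40 N, if the wrist force passes 120 N, or if a joint passes its speed limit or range.

## Working session

There is one attempt and no reset: what is moved stays moved. The work goes in short steps, Python scripts to look and compute and a tool call to move; the robot and the scene stay as the last step left them, time stands still between calls to the robot, and variables do not carry over. Pictures are saved under pics/ and viewed, at most 10 in all, crops included, and the job is handed in when it is done.

Besides the shell and the picture viewer there is one more tool, called as name(argument=value, ...) on one line, values as JSON. drive_tool: Moves the arm, as the interface text tells. Its arguments: {"type":"object","properties":{"moves":{"type":"array"},"force":{"type":"number"}},"required":["moves"]}

```bash
ls; mkdir -p pics
python3 - <<'E'
from cell import sensors, vision, workorder, env
import cv2, numpy as np
o=sensors.get_obs(); print({k:np.round(v,3).tolist() for k,v in o.items()}, env.tip_extent)
for n in("scene","top"):
    c=vision.read_camera(n); cv2.imwrite(f"pics/{n}0.png",cv2.resize(c["image"][:,:,::-1],(800,600),interpolation=cv2.INTER_CUBIC))
    np.savez(f"{n}0.npz",**c); print(n,{k:np.round(c[k],3).tolist() for k in("fx","fy","cx","cy","R","t")})
E
```

```text
pics
{'time_s': 0.0, 'qpos': [-73.277, 18.438, -4.017, 83.174, 1.295, 78.54, -3.261], 'joint_velocities': [0.079, 0.08, -0.017, -0.011, 0.008, -0.028, -0.183], 'effort': [0.0, -49.128, -0.404, -31.253, -0.064, 0.043, 0.0], 'tool_pos': [0.178, 0.625, 0.199], 'tool_rot': [-179.893, 0.005, 164.087], 'force': [-0.258, -0.15, -1.706], 'wrist_torque': [0.022, -0.022, 0.015], 'grasp_force': 0.0, 'grip_width': 0.087} 0.008
scene {'fx': 361.711, 'fy': 361.711, 'cx': 258.623, 'cy': 190.34, 'R': [[0.53, -0.848, 0.019], [-0.412, -0.277, -0.868], [0.741, 0.452, -0.496]], 't': [-0.262, 0.353, 0.884]}
top {'fx': 497.544, 'fy': 497.544, 'cx': 257.613, 'cy': 186.407, 'R': [[-0.456, -0.89, 0.007], [-0.698, 0.352, -0.624], [0.553, -0.289, -0.782]], 't': [0.231, 0.462, 1.555]}
```

View pics/scene0.png

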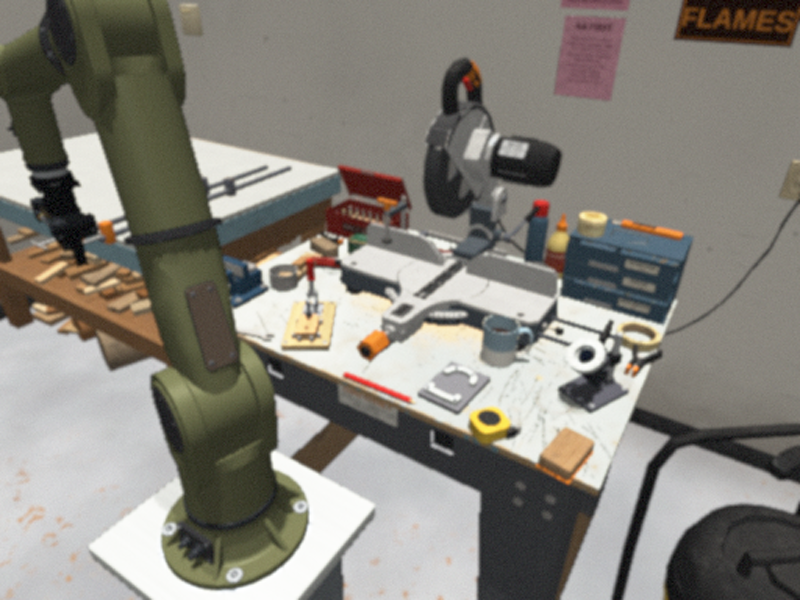

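View pics/top0.png

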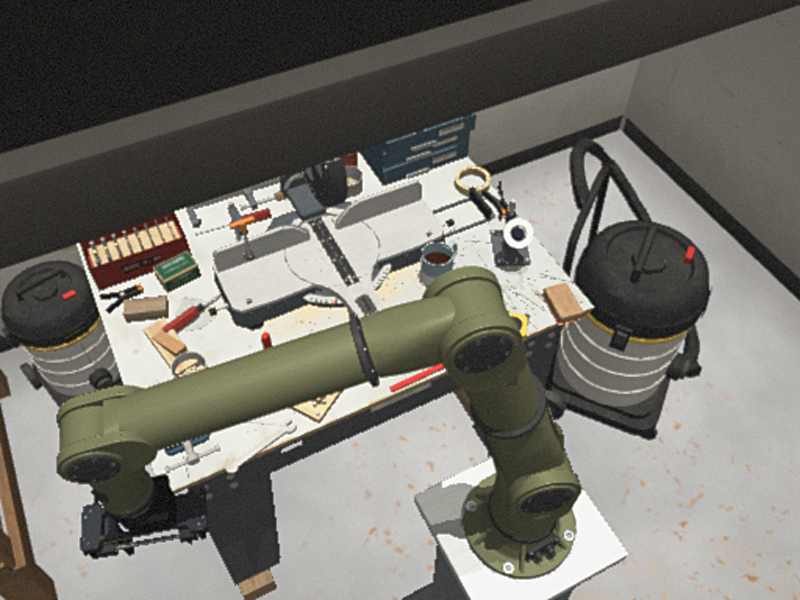

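Scene view: the jig is at about (310,325), the upright red handle at (310,268), the gauge at (455,388) and the camera at (590,370). The arm blocks most of the top view, so I'll enlarge the scene view.

```bash
cat > h.py <<'E'
import numpy as np, cv2
def tile(im,x0,y0,w,h,s,step=10):
    t=cv2.resize(im[y0:y0+h,x0:x0+w,::-1].copy(),(int(w*s),int(h*s)),interpolation=cv2.INTER_CUBIC)
    for x in range(-(-x0//step)*step,x0+w,step):
        X=int((x-x0+.5)*s); cv2.line(t,(X,0),(X,6),(255,0,255),1); cv2.putText(t,str(x),(X+2,12),0,.35,(255,0,255),1)
    for y in range(-(-y0//step)*step,y0+h,step):
        Y=int((y-y0+.5)*s); cv2.line(t,(0,Y),(6,Y),(255,0,255),1); cv2.putText(t,str(y),(8,Y+4),0,.35,(255,0,255),1)
    return t
def proj(c,X):
    p=np.atleast_2d(X)@c["R"].T+c["t"]; return np.c_[c["fx"]*p[:,0]/p[:,2]+c["cx"],c["fy"]*p[:,1]/p[:,2]+c["cy"]]
def ray(c,uv,z):
    d=c["R"].T@np.array([(uv[0]-c["cx"])/c["fx"],(uv[1]-c["cy"])/c["fy"],1]); o=-c["R"].T@c["t"]
    return o+d*(z-o[2])/d[2]
E
python3 - <<'E'
from h import *
c=np.load("scene0.npz"); im=c["image"]; t=np.load("top0.npz")["image"]
o=np.zeros((600,800,3),np.uint8)
o[:,:400]=tile(im,175,155,50,75,8)
a=tile(im,260,225,57,45,7);o[:315,400:799]=a
a=tile(im,352,203,56,60,4.7);o[318:600,400:663]=a[:282]
a=tile(t,305,125,40,50,3.4);o[318:488,664:800]=a[:170]
cv2.imwrite("pics/c1.png",o)
E
```

```text
(no output)
```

View pics/c1.png

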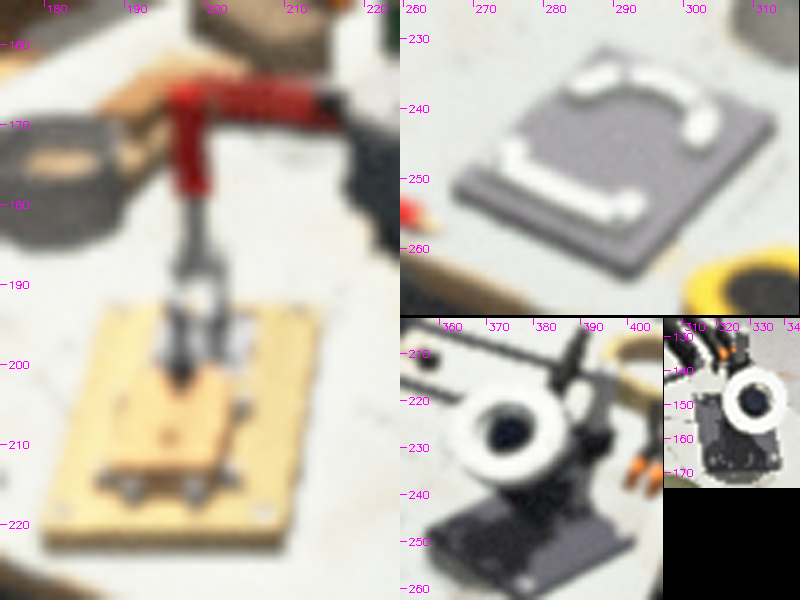

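Readings (original pixels): the jig's base corners and the gauge's board corners are clear, and the gauge's arc lies at the upper right. The lens ring centre is at (374.9,227) in the scene view and (331.3,148.6) in the top view. Next I fit the poses and overlay the models.

```bash
cat > fit.py <<'E'
from h import *
from scipy.optimize import least_squares
S=dict(np.load("scene0.npz")); T=dict(np.load("top0.npz"))
def W(p,P): 
    P=np.atleast_2d(P); c,s=np.cos(p[2]),np.sin(p[2]); return P@np.array([[c,s,0],[-s,c,0],[0,0,1]])+[p[0],p[1],0]
def fit(obs,p0):
    f=lambda p:np.concatenate([(proj(c,W(p,P))-uv).ravel() for c,P,uv in obs])
    r=least_squares(f,p0); return r.x,r.fun.reshape(-1,2)
E
python3 - <<'E'
from fit import *
j=[(190.75,192.6),(214.25,193.25),(209.9,221.4),(179.75,221)]
J=np.array([ray(S,q,.018) for q in j]); print("jig",J.round(3).tolist(),np.linalg.norm(np.diff(J,axis=0),axis=1))
g=[(288.8,231.2),(313.1,241.9),(292.1,262.8),(267.4,250.9)]
G=np.array([ray(S,q,.012) for q in g]); print("gauge",G.round(3).tolist(),np.linalg.norm(np.diff(G,axis=0),axis=1))
for q in[(401.5,249.7),(356.8,247),(378.1,262.3)]: print("st",ray(S,q,.01).round(3))
for q in[(314.2,147.1),(316.6,169.2),(338,169.2)]: print("stT",ray(T,q,.01).round(3))
print("lens S,T at z=.118",ray(S,(374.9,227),.118).round(4),ray(T,(331.3,148.6),.118).round(4))
d=J[0]-J[3]; print(np.degrees(np.arctan2(d[1],d[0])))
d=G[0]-G[3]; print(np.degrees(np.arctan2(d[1],d[0])))
E
```

```text
jig [[0.556, 0.36, 0.018], [0.604, 0.279, 0.018], [0.44, 0.169, 0.018], [0.383, 0.259, 0.018]] [0.09434804 0.19758855 0.1061993 ]
gauge [[0.55, -0.087, 0.012], [0.542, -0.183, 0.012], [0.411, -0.172, 0.012], [0.418, -0.08, 0.012]] [0.09559645 0.13077698 0.09241745]
st [ 0.665 -0.439  0.01 ]
st [ 0.598 -0.313  0.01 ]
st [ 0.562 -0.393  0.01 ]
stT [ 0.702 -0.36   0.01 ]
stT [ 0.595 -0.307  0.01 ]
stT [ 0.557 -0.382  0.01 ]
lens S,T at z=.118 [ 0.5811 -0.3578  0.118 ] [ 0.5838 -0.3522  0.118 ]
30.26089821125247
-3.200098268575276
```

```bash
cat > ov.py <<'E'
from fit import *
jx=np.array([[140,55,18],[140,-55,18],[-60,-55,18],[-60,55,18]])/1e3
gx=np.array([[68,49,12],[68,-49,12],[-68,-49,12],[-68,49,12]])/1e3
cx=np.array([[80,45,10],[80,-45,10],[-40,-45,10],[-40,45,10]])/1e3
jp,r=fit([(S,jx,[(190.75,192.6),(214.25,193.25),(209.9,221.4),(179.75,221)])],[.46,.25,.5]);print("jig",jp.round(4),np.degrees(jp[2]),r.round(1).tolist())
gp,r=fit([(S,gx,[(288.8,231.2),(313.1,241.9),(292.1,262.8),(267.4,250.9)])],[.48,-.13,0]);print("gauge",gp.round(4),np.degrees(gp[2]),r.round(1).tolist())
cp,r=fit([(S,cx[[1,2,3]],[(401.5,249.7),(378.1,262.3),(356.8,247)]),(T,cx[[0,3,2]],[(314.2,147.1),(316.6,169.2),(338,169.2)])],[.6,-.35,-.45]);print("stand",cp.round(4),np.degrees(cp[2]),r.round(1).tolist())
E
python3 - <<'E'
from ov import *
th=np.linspace(-np.pi/2,np.pi/2,13)
pl=lambda z,e=0:np.r_[[[-42-e,-24-e,z]],np.c_[18+(24+e)*np.cos(th),(24+e)*np.sin(th),0*th+z],[[-42-e,24+e,z]],[[-42-e,-24-e,z]]]/1e3
cl=lambda P:np.r_[P,P[:1]]
def ti(c,x0,y0,w,h,s,polys):
    t=tile(c["image"],x0,y0,w,h,s)
    for P,col in polys:
        q=(proj(c,P)-[x0,y0]+.5)*s; cv2.polylines(t,[np.int32(q.round())],False,col,1,cv2.LINE_AA)
    return t
g,b,y=(0,255,0),(255,0,0),(0,255,255)
o=np.zeros((600,800,3),np.uint8)
hd=lambda a:np.array([[.1,0,.06],[.1+.097*np.sin(a),0,.06+.097*np.cos(a)]])
o[:,:400]=ti(S,175,155,50,75,8,[(W(jp,cl(jx)),g),(W(jp,pl(40)),b),(W(jp,hd(0)),g)])
o[:315,400:799]=ti(S,260,225,57,45,7,[(W(gp,cl(gx)),g),(W(gp,pl(22,1.5)),b),(W(gp,pl(12,1.5)),g)])
# lens ring: tilt 55deg, centre from cp fit / triangulated
L=np.array([.5825,-.355,.118]); yw=cp[2]; 
zc=np.array([-np.cos(yw)*np.cos(np.radians(55)),-np.sin(yw)*np.cos(np.radians(55)),np.sin(np.radians(55))]); yc=np.array([np.sin(yw),-np.cos(yw),0]); xc=np.cross(yc,zc)
a=np.linspace(0,2*np.pi,40)[:,None]; ring=L+.036*(np.cos(a)*xc+np.sin(a)*yc)
o[318:600,400:682]=ti(S,352,203,60,60,4.7,[(W(cp,cl(cx)),g),(ring,b)])[:282]
o[318:518,684:800]=ti(T,310,125,29,50,4,[(W(cp,cl(cx)),g),(ring,b)])[:200]
print("zc",zc.round(3),"xc",xc.round(3),"stand-frame lens",(W([0,0,-yw],L-[cp[0],cp[1],0])).round(4))
cv2.imwrite("pics/c2.png",o)
E
```

```text
jig [0.4621 0.2463 0.555 ] 31.79812984582519 [[-1.9, -0.1], [2.1, -0.2], [0.4, 0.1], [-0.6, -0.1]]
gauge [ 0.4808 -0.1303 -0.069 ] -3.953601571547155 [[-0.0, -0.4], [0.8, -0.4], [0.4, 0.6], [-1.2, -0.0]]
stand [ 0.6141 -0.3667 -0.4361] -24.986024598302652 [[0.8, -0.2], [-1.0, 0.3], [-1.2, -0.1], [-0.5, -0.6], [0.3, -0.5], [1.6, -1.0]]
zc [-0.52   0.242  0.819] xc [-0.742  0.346 -0.574] stand-frame lens [[-0.0336 -0.0028  0.118 ]]
```

View pics/c2.png

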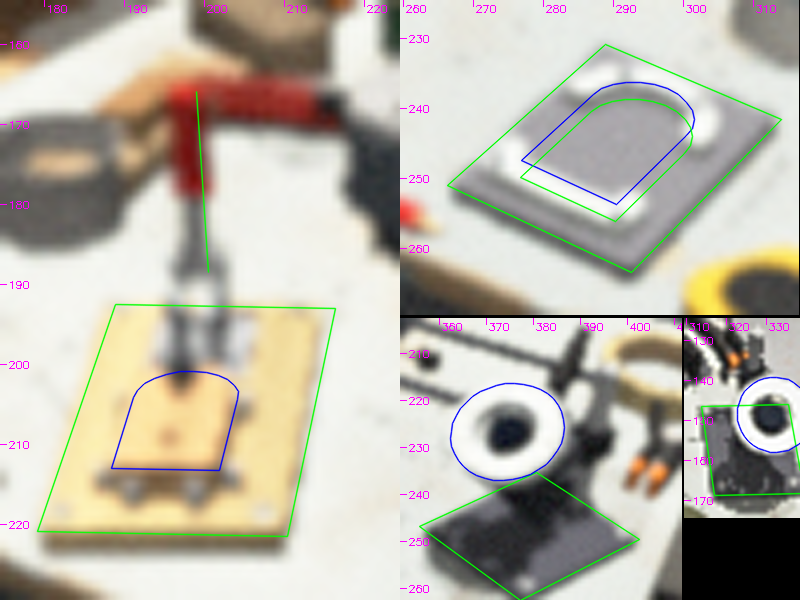

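The gauge and stand overlays match. The jig overlay is good at the plate, and the handle sits about 1 px to the left. I'll start by moving behind the handle.

```bash
cat > mv.py <<'E'
import numpy as np
from scipy.spatial.transform import Rotation as Ro
def rows(targets, fr=None):
    """targets: list of (pos, Rotation); prints shift mm / rotvec in tool frame from the measured pose"""
    from cell import sensors
    o=sensors.get_obs(); p=np.array(o["tool_pos"]); R=Ro.from_euler("xyz",o["tool_rot"],degrees=True)
    print("t",round(o["time_s"],2),"F",np.round(o["force"],1),"w",round(o["grip_width"],4))
    for q,Q in targets: print((R.inv().apply(np.array(q)-p)*1e3).round(1).tolist(),(R.inv()*Q).as_rotvec().round(4).tolist())
def down(yaw): return Ro.from_euler("xyz",[180,0,yaw],degrees=True)
def jig(x,y,z,jp): c,s=np.cos(jp[2]),np.sin(jp[2]); return [jp[0]+c*x-s*y,jp[1]+s*x+c*y,z]
JP=[.4621,.2463,np.radians(31.8)]; GP=[.4808,-.1303,np.radians(-3.95)]
E
python3 - <<'E'
from mv import *
Q=down(211.8)
rows([(jig(.060,.002,.27,JP),Q),(jig(.067,.002,.143,JP),Q)])
E
```

```text
t 0.1 F [-0.7 -0.5  0.2] w 0.0865
[-415.7, -240.3, -70.7] [-0.0017, -0.0007, -0.8328]
[-420.4, -234.9, 56.3] [-0.0017, -0.0007, -0.8328]
```

drive_tool(moves=[{"x":-60,"y":-35,"z":-70,"rz":-0.1,"fingers":1},{"x":-416,"y":-240,"z":-71,"rz":-0.833,"fingers":1},{"x":-416,"y":-240,"z":-71,"rz":-0.833,"fingers":1},{"x":-416,"y":-240,"z":-71,"rz":-0.833,"fingers":1},{"x":-416,"y":-240,"z":-71,"rz":-0.833,"fingers":1},{"x":-416,"y":-240,"z":-71,"rz":-0.833,"fingers":1},{"x":-416,"y":-240,"z":-71,"rz":-0.833,"fingers":1},{"x":-416,"y":-240,"z":-71,"rz":-0.833,"fingers":1},{"x":-416,"y":-240,"z":-71,"rz":-0.833,"fingers":1},{"x":-416,"y":-240,"z":-71,"rz":-0.833,"fingers":1},{"x":-416,"y":-240,"z":-71,"rz":-0.833,"fingers":1}])

```text
invalid input at $.moves[0]: expected keys x, y, z, rx, ry, rz, fingers
```

Run:
```python
from mv import *; from h import *; from cell import vision
Q=down(211.8)
rows([(jig(.067,.002,.27,JP),Q),(jig(.067,.002,.143,JP),Q)])
for n in("scene","top"):
    c=vision.read_camera(n); np.savez(f"{n}1.npz",**c)
    globals()[n]=c["image"]
o=np.zeros((600,800,3),np.uint8)
o[:400,:400]=tile(top,130,190,100,100,4)
o[:400,400:]=tile(scene,150,120,100,100,4)
o[400:600,:400]=tile(top,250,185,100,50,4)
o[400:600,400:]=cv2.resize(top[:,:,::-1],(400,300))[50:250]
cv2.imwrite("pics/c3.png",o)
```

```text
t 0.1 F [-0.7 -0.5  0.2] w 0.0865
[-420.4, -235.1, -70.7] [-0.0017, -0.0007, -0.8328]
[-420.4, -234.9, 56.3] [-0.0017, -0.0007, -0.8328]
```

View pics/c3.png

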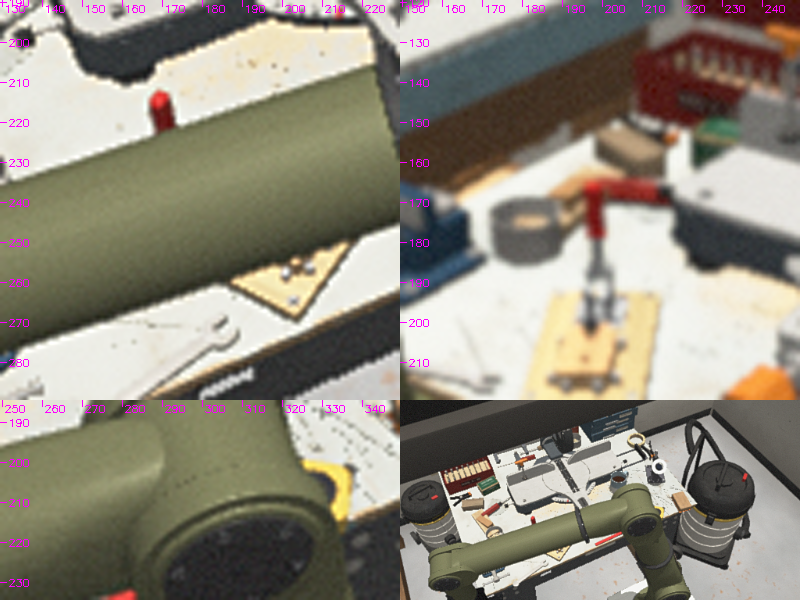

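The call was refused because every key is required. The top view shows the handle's top at (169.5,213.3) and the jig's near corner at (204,269.5), which gives me another check.

drive_tool(moves=[{"x":-60,"y":-35,"z":-70,"rx":0,"ry":0,"rz":-0.1,"fingers":1},{"x":-416,"y":-240,"z":-71,"rx":0,"ry":0,"rz":-0.833,"fingers":1},{"x":-416,"y":-240,"z":-71,"rx":0,"ry":0,"rz":-0.833,"fingers":1},{"x":-416,"y":-240,"z":-71,"rx":0,"ry":0,"rz":-0.833,"fingers":1},{"x":-416,"y":-240,"z":-71,"rx":0,"ry":0,"rz":-0.833,"fingers":1},{"x":-416,"y":-240,"z":-71,"rx":0,"ry":0,"rz":-0.833,"fingers":1},{"x":-416,"y":-240,"z":-71,"rx":0,"ry":0,"rz":-0.833,"fingers":1},{"x":-416,"y":-240,"z":-71,"rx":0,"ry":0,"rz":-0.833,"fingers":1},{"x":-416,"y":-240,"z":-71,"rx":0,"ry":0,"rz":-0.833,"fingers":1},{"x":-416,"y":-240,"z":-71,"rx":0,"ry":0,"rz":-0.833,"fingers":1},{"x":-416,"y":-240,"z":-71,"rx":0,"ry":0,"rz":-0.833,"fingers":1}])

```text
time_s: 1.58
tool_pos: [0.511, 0.2824, 0.2706]
tool_rot: [179.9, -0.0, -148.0]
force: [-0.4, 0.4, -0.0]
grip_width: 0.0001
grasp_force: 0.0
```

Run:
```python
from mv import *; from h import *; from cell import vision
from fit import T,S
print("handle top T",ray(T,(169.5,213.3),.157), "S", ray(S,(198.3,174),.127), "model",jig(.1,0,.157,JP),"jig corner",ray(T,(204,269.5),.018), jig(-.06,-.055,.018,JP),jig(-.06,.055,.018,JP))
Q=down(211.8)
rows([(jig(.067,.002,.27,JP),Q),(jig(.067,.002,.143,JP),Q)])
for n in("scene","top"):
    c=vision.read_camera(n); np.savez(f"{n}1.npz",**c)
    globals()[n]=c["image"]
o=np.zeros((600,800,3),np.uint8)
o[:400,:400]=tile(top,130,190,100,100,4)
o[:400,400:]=tile(scene,150,120,100,100,4)
o[400:600,:400]=tile(top,250,185,100,50,4)
o[400:600,400:]=cv2.resize(top[:,:,::-1],(400,300))[50:250]
cv2.imwrite("pics/c4.png",o)
```

```text
handle top T [0.54896354 0.30761772 0.157     ] S [0.53868391 0.29753951 0.127     ] model [np.float64(0.5470892692986864), np.float64(0.29899557954966777), 0.157] jig corner [0.38014563 0.26788587 0.018     ] [np.float64(0.44008900717310545), np.float64(0.16793855415592182), 0.018] [np.float64(0.38212386966847095), np.float64(0.2614267503844769), 0.018]
t 1.57 F [-0.4  0.4 -0. ] w 0.0001
[-6.5, -2.9, 0.6] [0.0012, -0.0005, 0.0036]
[-6.5, -3.1, 127.6] [0.0012, -0.0005, 0.0036]
```

View pics/c4.png

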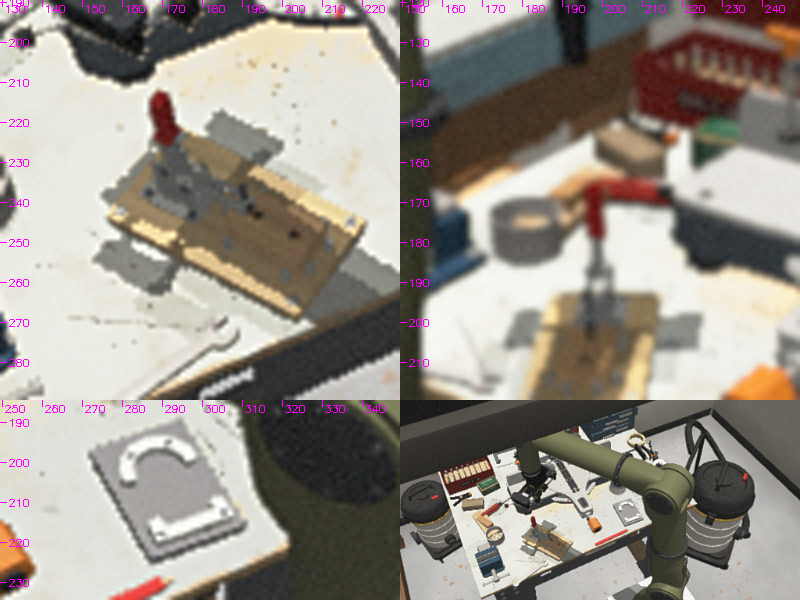

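Both the jig and the gauge now show sharply in the top view. Next is a combined fit over the two cameras.

Run:
```python
from ov import *
jT=[(175.75,222),(220,245.75),(204,266.8),(156.25,241.7)]
jS=[(190.75,192.6),(214.25,193.25),(209.9,221.4),(179.75,221)]
gT=[(272,198.25),(295.75,190.2),(310.75,215),(287,223.8)]
gS=[(288.8,231.2),(313.1,241.9),(292.1,262.8),(267.4,250.9)]
ht=np.array([[.1,0,.157]])
for n,X,t,s in(("jig",jx,jT,jS),("gauge",gx,gT,gS)):
    print([ray(T,q,X[0,2])[:2].round(4).tolist() for q in t])
    for o in([(T,X,t)],[(S,X,s),(T,X,t)]):
        p,r=fit(o,[.47,.1,.2]); print(n,p.round(4),np.degrees(p[2]).round(2),r.round(1).tolist())
p,r=fit([(T,jx[[0,2,3]],[jT[0],jT[2],jT[3]]),(S,jx[2:],jS[2:]),(T,ht,[(169.5,213.3)])],[.46,.25,.5]);print(p,np.degrees(p[2]),r.round(1).tolist())
```

```text
jig [0.4621 0.2463 0.555 ] 31.79812984582519 [[-1.9, -0.1], [2.1, -0.2], [0.4, 0.1], [-0.6, -0.1]]
gauge [ 0.4808 -0.1303 -0.069 ] -3.953601571547155 [[-0.0, -0.4], [0.8, -0.4], [0.4, 0.6], [-1.2, -0.0]]
stand [ 0.6141 -0.3667 -0.4361] -24.986024598302652 [[0.8, -0.2], [-1.0, 0.3], [-1.2, -0.1], [-0.5, -0.6], [0.3, -0.5], [1.6, -1.0]]
[[0.6041, 0.2821], [0.4409, 0.1813], [0.3896, 0.2638], [0.5567, 0.3733]]
jig [ 0.4754  0.3022 -0.8998] -51.56 [[14.1, -6.0], [-3.2, -19.2], [-14.7, 4.8], [4.8, 18.0]]
jig [ 0.4676  0.2851 -0.3512] -20.12 [[23.8, -1.4], [15.5, 9.5], [-27.2, -1.2], [-10.9, -14.3], [-3.1, -2.2], [-16.9, -28.8], [2.3, -1.8], [17.4, 26.7]]
[[0.5463, -0.0806], [0.5395, -0.1796], [0.4143, -0.1711], [0.4196, -0.0743]]
gauge [ 0.4803 -0.1265 -0.0685] -3.93 [[-0.3, -1.1], [-0.6, -1.0], [0.6, 1.1], [0.2, 0.9]]
gauge [ 0.4811 -0.1287 -0.0685] -3.93 [[-0.4, -0.6], [0.4, -0.7], [0.0, 0.3], [-1.6, -0.3], [0.1, -1.5], [-0.2, -1.4], [1.0, 0.7], [0.6, 0.5]]
[ 0.5027747   0.28181766 -0.25682024] -14.714715566419843 [[-9.3, -8.0], [0.6, -11.8], [16.3, 19.3], [-17.8, -5.4], [-4.1, -17.0], [8.9, -16.4]]
```

```bash
python3 - <<'E' | tail -n +4
from ov import *
jT=[(156.25,241.7),(175.75,222),(220,245.75),(204,266.8)]
jS=[(190.75,192.6),(214.25,193.25),(209.9,221.4),(179.75,221)]
ht=np.array([[.1,0,.157]])
for o in([(T,jx,jT)],[(T,jx,jT),(T,ht,[(169.5,213.3)])],[(S,jx,jS),(T,jx,jT)],):
    p,r=fit(o,[.47,.25,.5]); print(p.round(4),np.degrees(p[2]).round(2),r.round(1).tolist())
E
```

```text
[0.4644 0.2537 0.5584] 32.0 [[-0.1, 0.7], [-0.6, -1.8], [1.4, -1.1], [-0.7, 1.8]]
[0.4644 0.2539 0.5594] 32.05 [[-0.1, 0.8], [-0.7, -1.7], [1.3, -1.0], [-0.7, 1.8], [0.2, -0.1]]
[0.4649 0.2515 0.5576] 31.95 [[-2.5, -0.7], [1.4, -0.9], [-0.2, -0.8], [-1.1, -0.9], [0.5, 0.3], [-0.0, -2.1], [1.9, -1.4], [-0.2, 1.4]]
```

```bash
sed -i 's/^JP=.*/JP=[.4640,.2505,np.radians(32)]; GP=[.4811,-.1287,np.radians(-3.95)]/' mv.py
python3 - <<'E'
from mv import *
Q=down(212)
T=[(jig(.062,0,.27,JP),Q),(jig(.066,0,.148,JP),Q)]
for a in np.r_[0:1.4:8j,1.47]: T.append((jig(.0905+.08*np.sin(a)-.008*np.cos(a),0,.068+.08*np.cos(a)+.008*np.sin(a),JP),Q))
rows(T)
E
```

```text
t 1.68 F [ 0.1 -0.2  0. ] w 0.0003
[-5.3, -2.0, 0.7] [0.0008, -0.0003, 0.0005]
[-9.3, -2.1, 122.7] [0.0008, -0.0003, 0.0005]
[-25.8, -2.1, 122.7] [0.0008, -0.0003, 0.0005]
[-41.9, -2.1, 122.7] [0.0008, -0.0003, 0.0005]
[-57.6, -2.1, 125.9] [0.0008, -0.0003, 0.0005]
[-72.4, -2.1, 132.1] [0.0008, -0.0003, 0.0005]
[-85.6, -2.2, 141.2] [0.0008, -0.0003, 0.0005]
[-96.8, -2.2, 152.7] [0.0008, -0.0003, 0.0005]
[-105.5, -2.2, 166.2] [0.0008, -0.0003, 0.0005]
[-111.3, -2.2, 181.2] [0.0008, -0.0003, 0.0005]
[-112.6, -2.2, 186.6] [0.0008, -0.0003, 0.0005]
```

drive_tool(moves=[{"x":-9,"y":-2,"z":60,"rx":0,"ry":0,"rz":0,"fingers":1},{"x":-9,"y":-2,"z":105,"rx":0,"ry":0,"rz":0,"fingers":1},{"x":-9,"y":-2,"z":123,"rx":0,"ry":0,"rz":0,"fingers":1},{"x":-18,"y":-2,"z":123,"rx":0,"ry":0,"rz":0,"fingers":1},{"x":-30,"y":-2,"z":123,"rx":0,"ry":0,"rz":0,"fingers":1},{"x":-42,"y":-2,"z":123,"rx":0,"ry":0,"rz":0,"fingers":1},{"x":-58,"y":-2,"z":126,"rx":0,"ry":0,"rz":0,"fingers":1},{"x":-72,"y":-2,"z":132,"rx":0,"ry":0,"rz":0,"fingers":1},{"x":-86,"y":-2,"z":141,"rx":0,"ry":0,"rz":0,"fingers":1},{"x":-97,"y":-2,"z":153,"rx":0,"ry":0,"rz":0,"fingers":1},{"x":-106,"y":-2,"z":166,"rx":0,"ry":0,"rz":0,"fingers":1},{"x":-111,"y":-2,"z":178,"rx":0,"ry":0,"rz":0,"fingers":1},{"x":-112,"y":-2,"z":184,"rx":0,"ry":0,"rz":0,"fingers":1}])

```text
time_s: 3.3
tool_pos: [0.6083, 0.3373, 0.0854]
tool_rot: [-180.0, -0.1, -148.2]
force: [-0.3, -0.4, -0.2]
grip_width: 0.0006
grasp_force: 0.0
```

drive_tool(moves=[{"x":0,"y":0,"z":3,"rx":0,"ry":0,"rz":0,"fingers":1},{"x":0,"y":0,"z":5,"rx":0,"ry":0,"rz":0,"fingers":1},{"x":0,"y":0,"z":5,"rx":0,"ry":0,"rz":0,"fingers":1}])

```text
time_s: 3.68
tool_pos: [0.6088, 0.3376, 0.0823]
tool_rot: [180.0, 0.0, -148.2]
force: [-0.3, -0.5, -0.1]
grip_width: 0.0005
grasp_force: 0.0
```

Run:
```python
from mv import *; from h import *; from cell import vision
rows([])
for n in("scene","top"):
    c=vision.read_camera(n); np.savez(f"{n}2.npz",**c)
    globals()[n]=c["image"]
o=np.zeros((600,800,3),np.uint8)
o[:600,:400]=tile(top,140,190,80,120,5)[:600]
o[:600,400:]=tile(scene,170,130,80,120,5)[:600]
cv2.imwrite("pics/c5.png",o)
```

```text
t 3.67 F [-0.3 -0.5 -0.1] w 0.0005
```

View pics/c5.png

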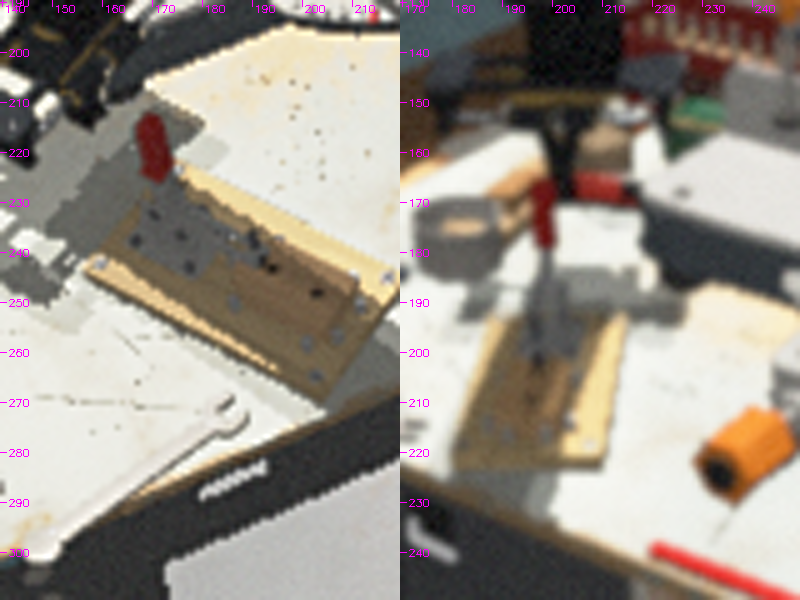

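The push missed: the handle is still upright and the fingers, at (204,166) in the scene view, are past it. I'll check the projections.

Run:
```python
from mv import *; from h import *; from cell import sensors
S=dict(np.load("scene2.npz"));T=dict(np.load("top2.npz"))
o=sensors.get_obs(); p=np.array(o["tool_pos"]);
for n,c in(("S",S),("T",T)):
    print(n,"cam",(-c["R"].T@c["t"]).round(3),"tip",proj(c,p-[0,0,.008]).round(1),"tcp+50",proj(c,p+[0,0,.05]).round(1),"handle piv,40,97",proj(c,[jig(.1,0,z,JP) for z in(.06,.1,.157)]).round(1).tolist())
```

```text
S cam [-0.371 -0.524  0.75 ] tip [[202.9 176.5]] tcp+50 [[202.  163.4]] handle piv,40,97 [[199.9, 188.0], [199.3, 178.9], [198.3, 165.4]]
T cam [-0.432  0.493  1.502] tip [[158.3 217.7]] tcp+50 [[155.8 207.9]] handle piv,40,97 [[174.3, 229.2], [172.9, 222.6], [170.7, 212.9]]
```

Run:
```python
from h import *
S=dict(np.load("scene2.npz"));T=dict(np.load("top2.npz"))
o=np.zeros((600,800,3),np.uint8)
def br(c): c=dict(c); return np.clip(255*(c["image"]/255.)**.5,0,255).astype(np.uint8)
o[:,:400]=tile(br(T),135,185,40,60,10,5)
o[:,400:]=tile(br(S),185,140,40,60,10,5)
cv2.imwrite("pics/c6.png",o)
```

```text
(no output)
```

View pics/c6.png

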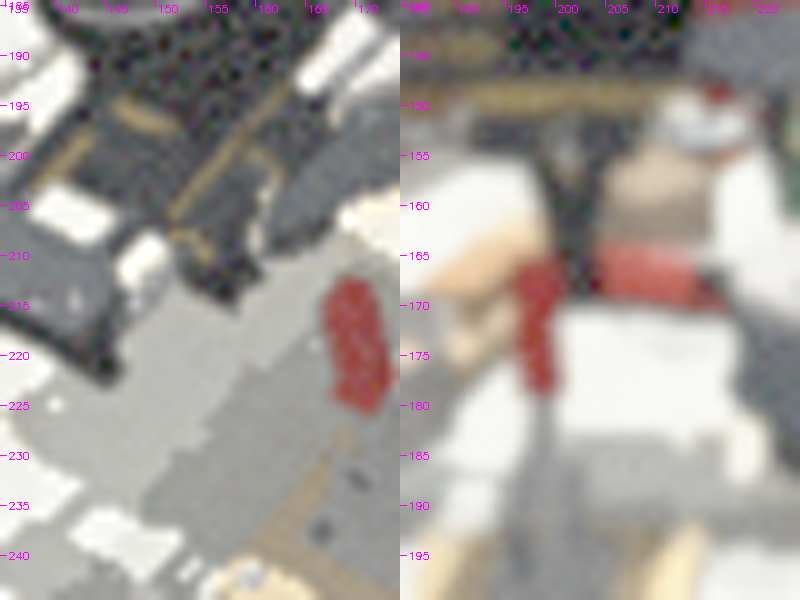

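Run:
```python
from h import *
S=dict(np.load("scene2.npz"));T=dict(np.load("top2.npz"))
def tri(a,b):
    P=[c["fx"]*0+np.array([[c["fx"],0,c["cx"]],[0,c["fy"],c["cy"]],[0,0,1]])@np.c_[c["R"],c["t"]] for c in(S,T)]
    X=cv2.triangulatePoints(P[0],P[1],np.array(a,float),np.array(b,float)); X=(X[:3]/X[3]).ravel(); return X.round(4),proj(S,X)-a,proj(T,X)-b
print("tip",tri((201.5,168.5),(157,214.5)))
print("handle top",tri((198,165.5),(169.5,212.5)))
print("handle grip bottom",tri((198.7,179),(171,225.5)))
```

```text
tip (array([0.6012, 0.3399, 0.1091]), array([[-0.83625674,  0.79843799]]), array([[ 0.0131162 , -0.70679848]]))
handle top (array([0.5521, 0.3066, 0.1556]), array([[ 0.29041794, -0.28031948]]), array([[-0.00440185,  0.24103627]]))
handle grip bottom (array([0.5483, 0.3113, 0.0934]), array([[-0.98224387,  0.93480986]]), array([[ 1.22333321e-04, -8.08375153e-01]]))
```

Run:
```python
from mv import *; from h import *
S=dict(np.load("scene0.npz")); R=down(164.087); p=np.array([.178,.625,.199])
for dz in(0,-.03): print(proj(S,[p+R.apply([0,s*.05,.008+dz]) for s in(-1,1)]).round(1).tolist())
im=S["image"]; g=im.sum(2)
for u in(44,46,48,50,52,54,56): print(u,g[150:185,u].tolist())
# scene2: finger column profile
g=np.load("scene2.npz")["image"].sum(2); 
for u in(199,200,201,202,203): print(u,g[155:185,u].tolist())
Q=down(212)
T=[(jig(.17,0,.20,JP),Q),(jig(.05,0,.20,JP),Q),(jig(.062,0,.122,JP),Q)]
for a in np.r_[0:1.4:8j,1.47]: T.append((jig(.0905+.08*np.sin(a)-.008*np.cos(a),0,.042+.08*np.cos(a)+.008*np.sin(a),JP),Q))
rows(T)
```

```text
[[54.9, 177.9], [45.9, 167.5]]
[[52.5, 169.6], [43.4, 159.5]]
44 [54, 3, 27, 37, 36, 44, 74, 85, 76, 132, 266, 378, 359, 291, 201, 198, 261, 294, 270, 262, 288, 345, 389, 400, 382, 357, 295, 274, 296, 331, 357, 354, 353, 359, 362]
46 [47, 33, 5, 63, 15, 30, 57, 80, 28, 86, 161, 254, 262, 209, 183, 190, 259, 298, 257, 237, 308, 377, 409, 409, 373, 319, 232, 201, 240, 290, 341, 354, 355, 355, 367]
48 [37, 49, 50, 21, 46, 33, 50, 27, 41, 45, 48, 71, 67, 51, 78, 115, 162, 154, 164, 234, 313, 379, 405, 391, 356, 256, 201, 204, 266, 320, 351, 354, 362, 366, 330]
50 [35, 60, 50, 45, 44, 62, 50, 44, 61, 54, 17, 35, 9, 0, 31, 38, 0, 51, 61, 114, 245, 347, 385, 359, 284, 217, 207, 242, 294, 340, 355, 383, 421, 432, 359]
52 [38, 68, 77, 167, 206, 194, 128, 41, 63, 62, 38, 49, 12, 48, 26, 82, 51, 42, 49, 177, 288, 375, 384, 317, 243, 249, 311, 305, 280, 276, 335, 401, 445, 463, 415]
54 [44, 81, 215, 379, 440, 381, 256, 237, 234, 219, 200, 236, 271, 232, 142, 73, 74, 77, 120, 242, 357, 377, 332, 248, 233, 335, 430, 425, 360, 282, 273, 330, 401, 464, 536]
56 [77, 179, 335, 428, 415, 324, 280, 284,
[... 744 characters left out ...]
, 99, 80, 67, 49, 67, 71, 91, 85, 86, 68, 50, 77, 95, 253, 490, 692, 726, 719, 717, 713, 711, 713, 712, 718, 713, 672, 513, 411]
t 3.77 F [-0.3  0.2  0.5] w 0.0005
[-1.0, 2.9, -117.5] [0.0001, 0.0009, -0.0033]
[119.0, 2.5, -117.7] [0.0001, 0.0009, -0.0033]
[107.1, 2.5, -39.6] [0.0001, 0.0009, -0.0033]
[86.6, 2.6, -39.6] [0.0001, 0.0009, -0.0033]
[70.5, 2.7, -39.6] [0.0001, 0.0009, -0.0033]
[54.8, 2.7, -36.4] [0.0001, 0.0009, -0.0033]
[40.0, 2.8, -30.1] [0.0001, 0.0009, -0.0033]
[26.8, 2.8, -21.0] [0.0001, 0.0009, -0.0033]
[15.6, 2.8, -9.5] [0.0001, 0.0009, -0.0033]
[7.0, 2.9, 4.0] [0.0001, 0.0009, -0.0033]
[1.2, 2.9, 19.0] [0.0001, 0.0009, -0.0033]
[-0.1, 2.9, 24.5] [0.0001, 0.0009, -0.0033]
```

Both the start picture and this one put the fingertips about 30 mm higher than the reported TCP implies. I'll push along a lower path and stop part-way to check.

drive_tool(moves=[{"x":0,"y":3,"z":-62,"rx":0,"ry":0,"rz":0,"fingers":1},{"x":0,"y":3,"z":-118,"rx":0,"ry":0,"rz":0,"fingers":1},{"x":60,"y":3,"z":-118,"rx":0,"ry":0,"rz":0,"fingers":1},{"x":118,"y":3,"z":-118,"rx":0,"ry":0,"rz":0,"fingers":1},{"x":118,"y":3,"z":-118,"rx":0,"ry":0,"rz":0,"fingers":1},{"x":114,"y":3,"z":-80,"rx":0,"ry":0,"rz":0,"fingers":1},{"x":108,"y":3,"z":-40,"rx":0,"ry":0,"rz":0,"fingers":1},{"x":108,"y":3,"z":-40,"rx":0,"ry":0,"rz":0,"fingers":1},{"x":98,"y":3,"z":-40,"rx":0,"ry":0,"rz":0,"fingers":1},{"x":87,"y":3,"z":-40,"rx":0,"ry":0,"rz":0,"fingers":1},{"x":77,"y":3,"z":-40,"rx":0,"ry":0,"rz":0,"fingers":1},{"x":70,"y":3,"z":-40,"rx":0,"ry":0,"rz":0,"fingers":1}])

```text
time_s: 5.28
tool_pos: [0.5482, 0.3037, 0.1228]
tool_rot: [180.0, 0.0, -148.2]
force: [-3.5, -0.6, 4.1]
grip_width: 0.0004
grasp_force: 2.2
```

drive_tool(moves=[{"x":-8,"y":0,"z":2,"rx":0,"ry":0,"rz":0,"fingers":1},{"x":-16,"y":0,"z":4,"rx":0,"ry":0,"rz":0,"fingers":1},{"x":-30,"y":0,"z":10,"rx":0,"ry":0,"rz":0,"fingers":1},{"x":-44,"y":0,"z":19,"rx":0,"ry":0,"rz":0,"fingers":1},{"x":-55,"y":0,"z":30,"rx":0,"ry":0,"rz":0,"fingers":1},{"x":-63,"y":0,"z":44,"rx":0,"ry":0,"rz":0,"fingers":1},{"x":-69,"y":0,"z":56,"rx":0,"ry":0,"rz":0,"fingers":1}])

```text
time_s: 6.15
tool_pos: [0.6084, 0.3419, 0.0663]
tool_rot: [180.0, 0.3, -148.1]
force: [-0.6, 1.9, 5.2]
grip_width: 0.0007
grasp_force: 2.1
```

drive_tool(moves=[{"x":-1,"y":0,"z":3,"rx":0,"ry":0,"rz":0,"fingers":1},{"x":-1,"y":0,"z":6,"rx":0,"ry":0,"rz":0,"fingers":1},{"x":-1,"y":0,"z":8,"rx":0,"ry":0,"rz":0,"fingers":1},{"x":-1,"y":0,"z":8,"rx":0,"ry":0,"rz":0,"fingers":1}])

```text
time_s: 6.65
tool_pos: [0.6075, 0.3399, 0.0582]
tool_rot: [-180.0, 0.0, -148.2]
force: [1.5, 0.8, 3.2]
grip_width: 0.0006
grasp_force: 1.6
```

drive_tool(moves=[{"x":0,"y":0,"z":3,"rx":0,"ry":0,"rz":0,"fingers":1},{"x":0,"y":0,"z":5,"rx":0,"ry":0,"rz":0,"fingers":1},{"x":0,"y":0,"z":5,"rx":0,"ry":0,"rz":0,"fingers":1}])

```text
time_s: 7.02
tool_pos: [0.6079, 0.3402, 0.0544]
tool_rot: [-180.0, 0.1, -148.2]
force: [-0.2, 0.5, 9.7]
grip_width: 0.0003
grasp_force: 4.7
```

That is the stop: 9.7 N, and the geometry agrees with fingertips about 22 mm above the reported TCP. I'll retreat, open and look from above the plate.

Run:
```python
from mv import *
Q=down(212)
rows([(jig(.165,0,.15,JP),Q),(jig(-.003,0,.15,JP),Q),(jig(-.003,0,.075,JP),Q)])
```

```text
t 7.03 F [-0.2  0.5  9.7] w 0.0003
[4.4, 0.2, -95.6] [-0.0002, 0.0018, -0.0035]
[172.4, -0.4, -95.9] [-0.0002, 0.0018, -0.0035]
[172.5, -0.4, -20.9] [-0.0002, 0.0018, -0.0035]
```

drive_tool(moves=[{"x":4,"y":0,"z":-50,"rx":0,"ry":0,"rz":0,"fingers":1},{"x":4,"y":0,"z":-96,"rx":0,"ry":0,"rz":0,"fingers":-1},{"x":60,"y":0,"z":-96,"rx":0,"ry":0,"rz":0,"fingers":-1},{"x":120,"y":0,"z":-96,"rx":0,"ry":0,"rz":0,"fingers":-1},{"x":172,"y":0,"z":-96,"rx":0,"ry":0,"rz":0,"fingers":-1},{"x":172,"y":0,"z":-70,"rx":0,"ry":0,"rz":0,"fingers":-1},{"x":172,"y":0,"z":-60,"rx":0,"ry":0,"rz":0,"fingers":-1},{"x":172,"y":0,"z":-60,"rx":0,"ry":0,"rz":0,"fingers":-1}])

```text
time_s: 8.02
tool_pos: [0.4602, 0.2486, 0.1114]
tool_rot: [-180.0, -0.2, -148.2]
force: [-0.1, 0.5, 0.3]
grip_width: 0.0627
grasp_force: 0.0
```

Run:
```python
from mv import *; from h import *; from cell import vision,sensors
rows([]); p=np.array(sensors.get_obs()["tool_pos"]); print(p)
im={}
for n in("scene","top"):
    c=vision.read_camera(n); np.savez(f"{n}3.npz",**c)
    im[n]=np.clip(255*(c["image"]/255.)**.6,0,255).astype(np.uint8)
    Q=down(212); print(n,"tips if 22 up",proj(c,[p+Q.apply([0,s*.05,-.022]) for s in(-1,1)]).round(1).tolist())
    print("plate corners top",proj(c,[jig(x/1e3,y/1e3,.04,JP) for x,y in((-42,24),(-42,-24),(42,0),(18,24),(18,-24))]).round(1).tolist())
o=np.zeros((600,800,3),np.uint8)
o[:,:400]=tile(im["top"],150,205,66,100,6)[:600,:396].copy() if 0 else cv2.copyMakeBorder(tile(im["top"],152,200,66,75,6),0,150,0,4,0)
o[:,400:]=tile(im["scene"],178,155,50,75,8,5)
o[455:600,:396]=tile(im["top"],268,185,66,50,6)[60:205]
cv2.imwrite("pics/c7.png",o)
```

```text
t 8.03 F [-0.1  0.5  0.3] w 0.0627
[0.46015196 0.24862052 0.11140024]
scene tips if 22 up [[208.6, 184.6], [180.1, 184.2]]
plate corners top [[187.8, 212.4], [201.4, 212.7], [198.1, 200.3], [190.6, 203.5], [203.6, 203.8]]
top tips if 22 up [[205.7, 219.8], [188.1, 241.6]]
plate corners top [[204.6, 255.7], [212.6, 245.3], [188.5, 239.6], [190.1, 247.8], [198.2, 237.7]]
```

View pics/c7.png

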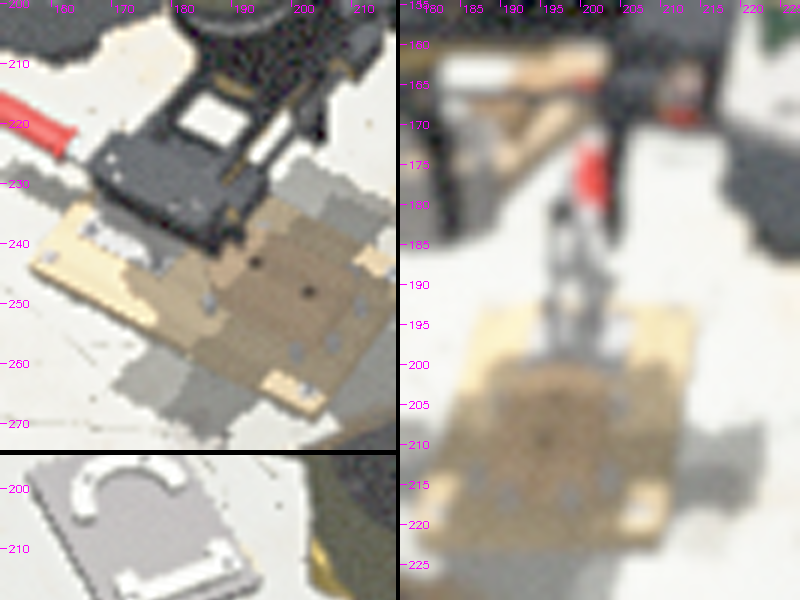

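The handle is right over and the holding arm is upright. The visible tips agree with 22 mm above the TCP. The dowels are readable in both views, so I'll fit the nest from them.

Run:
```python
from mv import *; from h import *; from scipy.optimize import least_squares
S=dict(np.load("scene3.npz"));T=dict(np.load("top3.npz"))
def pts(p):
    r,e=p[3:5]; P=[(-.033,.024+r),(-.033,-.024-r),(.028,.024+r),(.028,-.024-r),(-.042-r,e),(-.042-r,-e)]
    return np.array([jig(x,y,.031,p) for x,y in P])
oS={0:(186.9,213.3),1:(203.5,213.5),3:(205,204.5),4:(190.2,216.6),5:(198.5,216.6)}
oT={0:(201,258.2),2:(186,250.3),4:(206.5,256.5),5:(211.5,250.3)}
cS=np.array([[190.75,192.6],[214.25,193.25],[209.9,221.4],[179.75,221]]);cT=np.array([(156.25,241.7),(175.75,222),(220,245.75),(204,266.8)])
jx=[(.14,.055),(.14,-.055),(-.06,-.055),(-.06,.055)]
def f(p,wS=1,wT=1,wc=.4):
    q=pts(p); C=np.array([jig(x,y,.018,p) for x,y in jx])
    res=[]
    if wS: res+=[(proj(S,q)[list(oS)]-list(oS.values())).ravel(),wc*(proj(S,C)-cS).ravel()]
    if wT: res+=[(proj(T,q)[list(oT)]-list(oT.values())).ravel(),wc*(proj(T,C)-cT).ravel()]
    return np.concatenate(res+[(np.array(p[3:5])-[.004,.012])/.002*.5])
for w in((1,1),(1,0),(0,1)):
    r=least_squares(f,[*JP,.004,.012],args=w,x_scale=[.1,.1,1,.01,.01]); print(w,r.x.round(4),np.degrees(r.x[2]).round(2),np.abs(r.fun).max().round(1),r.cost.round(2))
    print([jig(0,0,0,r.x)])
```

```text
(1, 1) [0.4632 0.2527 0.5591 0.0063 0.0142] 32.03 1.2 5.48
[[np.float64(0.46324877984412843), np.float64(0.2526736060718938), 0]]
(1, 0) [0.4612 0.2486 0.5594 0.0054 0.0139] 32.05 1.1 1.74
[[np.float64(0.4612178849770197), np.float64(0.2485809839766955), 0]]
(0, 1) [0.462  0.255  0.5596 0.0051 0.0138] 32.06 1.0 1.32
[[np.float64(0.4619692918476608), np.float64(0.25498523109516125), 0]]
```

```bash
sed -i 's/^JP=.*/JP=[.4625,.2520,np.radians(32)]; GP=[.4811,-.1285,np.radians(-3.95)]/' mv.py
python3 - <<'E'
from mv import *
Q=down(212)
rows([(jig(-.002,0,.111,JP),Q),(jig(-.002,0,.002,JP),Q)])
E
```

```text
t 8.12 F [ 1.7  0.5 -0.4] w 0.0708
[-0.3, 1.5, 1.8] [-0.0003, -0.0007, -0.0034]
[-0.4, 1.6, 110.8] [-0.0003, -0.0007, -0.0034]
```

drive_tool(moves=[{"x":0,"y":1.5,"z":30,"rx":0,"ry":0,"rz":-0.003,"fingers":-1},{"x":0,"y":1.5,"z":60,"rx":0,"ry":0,"rz":-0.003,"fingers":-1},{"x":0,"y":1.5,"z":85,"rx":0,"ry":0,"rz":-0.003,"fingers":-1},{"x":0,"y":1.5,"z":100,"rx":0,"ry":0,"rz":-0.003,"fingers":-1},{"x":0,"y":1.5,"z":107,"rx":0,"ry":0,"rz":-0.003,"fingers":-1},{"x":0,"y":1.5,"z":110,"rx":0,"ry":0,"rz":-0.003,"fingers":-1},{"x":0,"y":1.5,"z":110,"rx":0,"ry":0,"rz":-0.003,"fingers":-1}])

```text
time_s: 9.0
tool_pos: [0.4607, 0.251, 0.0035]
tool_rot: [180.0, 0.1, -148.0]
force: [0.5, -0.3, 0.3]
grip_width: 0.087
grasp_force: 0.0
```

drive_tool(moves=[{"x":0,"y":0,"z":2,"rx":0,"ry":0,"rz":0,"fingers":1},{"x":0,"y":0,"z":2,"rx":0,"ry":0,"rz":0,"fingers":1},{"x":0,"y":0,"z":2,"rx":0,"ry":0,"rz":0,"fingers":1},{"x":0,"y":0,"z":2,"rx":0,"ry":0,"rz":0,"fingers":1},{"x":0,"y":0,"z":2,"rx":0,"ry":0,"rz":0,"fingers":1},{"x":0,"y":0,"z":2,"rx":0,"ry":0,"rz":0,"fingers":1}], force=8)

```text
time_s: 9.75
tool_pos: [0.4603, 0.2507, 0.0009]
tool_rot: [-180.0, 0.0, -148.0]
force: [-0.4, -0.1, 0.0]
grip_width: 0.0484
grasp_force: 8.0
```

Gripped centred, with no side force. Next I lift and carry it to above the gauge.

Run:
```python
from mv import *
Q=down(176.05)
rows([(jig(-.0026,0,.2,GP),Q),(jig(-.0026,0,.05,GP),Q)])
```

```text
t 9.75 F [-0.4 -0.1  0. ] w 0.0484
[185.2, -331.1, -199.0] [-0.0, 0.0001, 0.6271]
[185.3, -331.1, -49.0] [-0.0, 0.0001, 0.6271]
```

drive_tool(moves=[{"x":0,"y":0,"z":0,"rx":0,"ry":0,"rz":0,"fingers":1},{"x":0,"y":0,"z":-10,"rx":0,"ry":0,"rz":0,"fingers":1},{"x":0,"y":0,"z":-30,"rx":0,"ry":0,"rz":0,"fingers":1},{"x":0,"y":0,"z":-80,"rx":0,"ry":0,"rz":0,"fingers":1},{"x":0,"y":0,"z":-140,"rx":0,"ry":0,"rz":0,"fingers":1},{"x":0,"y":0,"z":-199,"rx":0,"ry":0,"rz":0,"fingers":1},{"x":25,"y":-45,"z":-199,"rx":0,"ry":0,"rz":0.08,"fingers":1},{"x":50,"y":-95,"z":-199,"rx":0,"ry":0,"rz":0.17,"fingers":1},{"x":78,"y":-143,"z":-199,"rx":0,"ry":0,"rz":0.27,"fingers":1},{"x":106,"y":-191,"z":-199,"rx":0,"ry":0,"rz":0.36,"fingers":1},{"x":132,"y":-239,"z":-199,"rx":0,"ry":0,"rz":0.45,"fingers":1},{"x":157,"y":-285,"z":-199,"rx":0,"ry":0,"rz":0.54,"fingers":1},{"x":178,"y":-320,"z":-199,"rx":0,"ry":0,"rz":0.627,"fingers":1},{"x":185,"y":-331,"z":-190,"rx":0,"ry":0,"rz":0.627,"fingers":1},{"x":185,"y":-331,"z":-150,"rx":0,"ry":0,"rz":0.627,"fingers":1},{"x":185,"y":-331,"z":-110,"rx":0,"ry":0,"rz":0.627,"fingers":1},{"x":185,"y":-331,"z":-75,"rx":0,"ry":0,"rz":0.627,"fingers":1},{"x":185,"y":-331,"z":-60,"rx":0,"ry":0,"rz":0.627,"fingers":1},{"x":185,"y":-331,"z":-60,"rx":0,"ry":0,"rz":0.627,"fingers":1},{"x":185,"y":-331,"z":-60,"rx":0,"ry":0,"rz":0.627,"fingers":1}], force=25)

```text
time_s: 12.25
tool_pos: [0.4799, -0.1279, 0.0622]
tool_rot: [180.0, 0.1, 176.1]
force: [-0.8, 0.3, -0.7]
grip_width: 0.0475
grasp_force: 25.0
```

Run:
```python
from mv import *; from h import *; from cell import vision,sensors
rows([]); p=np.array(sensors.get_obs()["tool_pos"]); print(p)
th=np.linspace(-np.pi/2,np.pi/2,13)
pl=lambda z,e=0:np.r_[[[-42-e,-24-e,z]],np.c_[18+(24+e)*np.cos(th),(24+e)*np.sin(th),0*th+z],[[-42-e,24+e,z]],[[-42-e,-24-e,z]]]/1e3
PP=[p[0]+.0026*np.cos(GP[2]),p[1]+.0026*np.sin(GP[2]),GP[2]]
zb=(p[2]+.0171)*1e3
o=np.zeros((600,800,3),np.uint8)
for i,(n,x0,y0,w,h,s) in enumerate((("top",255,165,66,75,6),("scene",258,195,66,100,6))):
    c=vision.read_camera(n); np.savez(f"{n}4.npz",**c)
    im=np.clip(255*(c["image"]/255.)**.7,0,255).astype(np.uint8)
    t=tile(im,x0,y0,w,h,s)
    for pose,z,e,col in((PP,zb,0,(255,0,0)),(PP,zb+22,0,(255,255,0)),(GP,22,1.5,(0,255,0)),(GP,12,1.5,(0,200,255))):
        q=(proj(c,[jig(a,b,zz,pose) for a,b,zz in pl(z,e)])-[x0,y0]+.5)*s
        cv2.polylines(t,[np.int32(q.round())],False,col,1,cv2.LINE_AA)
    H,Wd=t.shape[:2]; o[:min(H,600),i*400:i*400+Wd]=t[:600]
cv2.imwrite("pics/c8.png",o)
```

```text
t 12.25 F [-0.8  0.3 -0.7] w 0.0475
[ 0.47991505 -0.12791372  0.06220491]
```

View pics/c8.png

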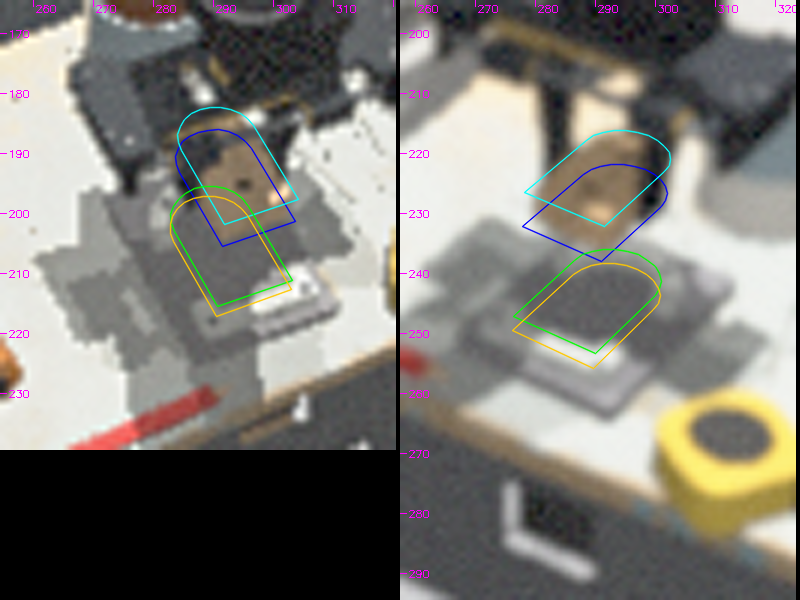

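The plate is held as modelled, within about 1 px. The gauge needs a finer fit, so I'll render the rim model and match it to the unshadowed early pictures.

```bash
cat > g.py <<'E'
from mv import *; from h import *; from scipy.optimize import minimize
S=dict(np.load("scene0.npz"));T=dict(np.load("top1.npz"))
th=np.linspace(-np.pi/2,np.pi/2,25)
A=np.r_[np.c_[18+37.5*np.cos(th),37.5*np.sin(th)],np.c_[18+25.5*np.cos(th),25.5*np.sin(th)][::-1]]
C=np.array([(-32,37.5),(-55.5,37.5),(-55.5,-37.5),(-32,-37.5),(-32,-25.5),(-43.5,-25.5),(-43.5,25.5),(-32,25.5)],float)
B=np.array([(68,49),(68,-49),(-68,-49),(-68,49)],float)
K=6
def rend(c,p,box,sig):
    x0,y0,w,h=box; im=np.full((h*K,w*K),210,np.float32)
    def poly(P,z,v):
        q=(proj(c,[jig(a/1e3,b/1e3,z/1e3,p) for a,b in P])-[x0,y0]+.5)*K
        cv2.fillPoly(im,[np.int32((q*16).round())],v,shift=4)
    poly(B,0,90); poly(B,6,90); poly(B,12,150)
    for z in np.arange(12,22.1,2):
        for P in(A,C): poly(P,z,240 if z>21 else 200)
    return cv2.resize(cv2.GaussianBlur(im,(0,0),sig*K),(w,h),interpolation=cv2.INTER_AREA)
def ncc(a,b): a=a-a.mean();b=b-b.mean(); return (a*b).sum()/np.sqrt((a*a).sum()*(b*b).sum())
def cost(v,views):
    p=[v[0]/1e3,v[1]/1e3,np.radians(v[2])]
    return -sum(ncc(rend(c,p,box,s),c["image"].astype(np.float32).mean(2)[box[1]:box[1]+box[3],box[0]:box[0]+box[2]]) for c,box,s in views)
VS=(S,(263,226,54,41),.8); VT=(T,(268,186,45,41),.5)
E
python3 - <<'E'
from g import *
for n,v in(("S",[VS]),("T",[VT]),("both",[VS,VT])):
    best=min((minimize(cost,np.array([481,-128.5,-4])+d,args=(v,),method="Nelder-Mead",options=dict(initial_simplex=np.array([481,-128.5,-4])+d+np.array([[0,0,0],[5,0,0],[0,5,0],[0,0,3]]),xatol=.05,fatol=1e-5)) for d in(np.zeros(3),np.array([4,3,-1]),)),key=lambda r:r.fun)
    print(n,best.x.round(2),best.fun.round(4))
E
```

```text
S [ 486.08 -127.5    -3.11] -0.6543
T [ 482.58 -127.9    -3.18] -0.7476
both [ 483.79 -127.68   -3.61] -1.3819
```

```bash
cat > g2.py <<'E'
from g import *
def rend5(c,p,box,sig):
    x0,y0,w,h=box; im=np.zeros((h*K,w*K),np.uint8)
    def poly(P,z,v):
        q=(proj(c,[jig(a/1e3,b/1e3,z/1e3,p) for a,b in P])-[x0,y0]+.5)*K
        cv2.fillPoly(im,[np.int32((q*16).round())],v,shift=4)
    for z in range(0,12,2): poly(B,z,1)
    poly(B,12,2)
    for z in np.arange(12,22.1,1):
        for P in(A,C): poly(P,z,4 if z>21.5 else 3)
    return np.stack([cv2.resize(cv2.GaussianBlur((im==k).astype(np.float32),(0,0),sig*K),(w,h),interpolation=cv2.INTER_AREA).ravel() for k in range(5)],1)
def res(v,c,box,sig,m):
    M=rend5(c,[v[0]/1e3,v[1]/1e3,np.radians(v[2])],box,sig)[m]
    I=c["image"].astype(np.float32).mean(2)[box[1]:box[1]+box[3],box[0]:box[0]+box[2]].ravel()[m]
    k,*_=np.linalg.lstsq(M,I,rcond=None); r=M@k-I; return (r*r).mean()/I.var(),k
def mask(c,box,v):
    m=np.zeros((box[3],box[2]),np.uint8); P=np.array([(74,55),(74,-55),(-74,-55),(-74,55)])
    q=proj(c,[jig(a/1e3,b/1e3,.01,[v[0]/1e3,v[1]/1e3,np.radians(v[2])]) for a,b in P])-box[:2]
    cv2.fillPoly(m,[np.int32(q.round())],1); return m.ravel()>0
v0=np.array([482,-128,-3.7])
E
python3 - <<'E'
from g2 import *
def run(views):
    f=lambda v:sum(res(v,c,b,s,mm)[0] for c,b,s,mm in views)
    return minimize(f,v0,method="Nelder-Mead",options=dict(initial_simplex=v0+np.array([[0,0,0],[4,0,0],[0,4,0],[0,0,3]]),xatol=.05,fatol=1e-5))
for sS,sT in((.8,.4),(1.2,.6)):
    vs=[(S,VS[1],sS,mask(S,VS[1],v0))]; vt=[(T,VT[1],sT,mask(T,VT[1],v0))]
    for n,v in(("S",vs),("T",vt),("both",vs+vt)):
        r=run(v); print(sS,n,r.x.round(2),round(r.fun,4),[res(r.x,*q)[1].round(0).tolist() for q in v])
E
```

```text
0.8 S [ 481.45 -128.36   -3.46] 0.0996 [[239.0, 106.0, 166.0, 139.0, 260.0]]
0.8 T [ 480.26 -126.87   -3.47] 0.2449 [[223.0, 99.0, 159.0, 126.0, 247.0]]
0.8 both [ 481.61 -127.71   -3.64] 0.3598 [[239.0, 105.0, 167.0, 140.0, 259.0], [228.0, 85.0, 159.0, 159.0, 241.0]]
1.2 S [ 480.87 -128.47   -3.06] 0.0876 [[240.0, 89.0, 167.0, 117.0, 276.0]]
1.2 T [ 479.87 -126.67   -2.92] 0.2458 [[225.0, 90.0, 159.0, 107.0, 254.0]]
1.2 both [ 480.83 -127.68   -3.29] 0.3508 [[239.0, 85.0, 168.0, 118.0, 277.0], [228.0, 78.0, 159.0, 136.0, 250.0]]
```

Gauge pose: (480.9, -127.8) mm at -3.5°, with the two views agreeing within 2 mm. Pocket clearance plus the eased edge covers that, so I'll lower it.

```bash
sed -i 's/GP=.*/GP=[.4809,-.1278,np.radians(-3.5)]/' mv.py
python3 - <<'E'
from mv import *
Q=down(176.5)
rows([(jig(-.0026,0,z,GP),Q) for z in(.012,-.005)])
E
```

```text
t 12.35 F [-1.   0.3 -0.1] w 0.0479
[1.7, 0.3, 50.3] [0.0003, 0.0027, -0.0073]
[1.8, 0.3, 67.3] [0.0003, 0.0027, -0.0073]
```

drive_tool(moves=[{"x":1.7,"y":0.3,"z":30,"rx":0,"ry":0.003,"rz":-0.007,"fingers":1},{"x":1.7,"y":0.3,"z":47,"rx":0,"ry":0.003,"rz":-0.007,"fingers":1},{"x":1.7,"y":0.3,"z":51,"rx":0,"ry":0.003,"rz":-0.007,"fingers":1},{"x":1.7,"y":0.3,"z":54,"rx":0,"ry":0.003,"rz":-0.007,"fingers":1},{"x":1.7,"y":0.3,"z":57,"rx":0,"ry":0.003,"rz":-0.007,"fingers":1},{"x":1.7,"y":0.3,"z":60,"rx":0,"ry":0.003,"rz":-0.007,"fingers":1},{"x":1.7,"y":0.3,"z":60,"rx":0,"ry":0.003,"rz":-0.007,"fingers":1}])

```text
time_s: 13.22
tool_pos: [0.4771, -0.1276, 0.0016]
tool_rot: [180.0, -0.2, 176.5]
force: [-2.2, 0.2, 4.0]
grip_width: 0.0479
grasp_force: 25.0
```

drive_tool(moves=[{"x":1.5,"y":0,"z":0,"rx":0,"ry":0,"rz":0,"fingers":1},{"x":2,"y":0,"z":2,"rx":0,"ry":0,"rz":0,"fingers":1},{"x":2,"y":0,"z":4,"rx":0,"ry":0,"rz":0,"fingers":1},{"x":2,"y":0,"z":5,"rx":0,"ry":0,"rz":0,"fingers":1},{"x":2,"y":0,"z":5,"rx":0,"ry":0,"rz":0,"fingers":1}])

```text
time_s: 13.85
tool_pos: [0.4761, -0.1277, -0.0018]
tool_rot: [179.9, -0.1, 176.4]
force: [-5.0, 0.7, 20.0]
grip_width: 0.0478
grasp_force: 25.0
```

drive_tool(moves=[{"x":0.5,"y":0,"z":-2.5,"rx":0,"ry":0,"rz":0,"fingers":1},{"x":1.5,"y":0,"z":-2.5,"rx":0,"ry":0,"rz":0,"fingers":1},{"x":1.5,"y":0,"z":-2.5,"rx":0,"ry":0,"rz":0,"fingers":1}])

```text
time_s: 14.22
tool_pos: [0.4731, -0.1273, -0.002]
tool_rot: [180.0, -0.2, 176.5]
force: [-0.2, 0.6, 0.8]
grip_width: 0.0476
grasp_force: 25.0
```

drive_tool(moves=[{"x":0,"y":0,"z":1.5,"rx":0,"ry":0,"rz":0,"fingers":1},{"x":0,"y":0,"z":3,"rx":0,"ry":0,"rz":0,"fingers":1},{"x":0,"y":0,"z":4,"rx":0,"ry":0,"rz":0,"fingers":1},{"x":0,"y":0,"z":4,"rx":0,"ry":0,"rz":0,"fingers":1}])

```text
time_s: 14.72
tool_pos: [0.4743, -0.1274, -0.0046]
tool_rot: [180.0, -0.1, 176.5]
force: [-0.6, 0.2, 10.6]
grip_width: 0.0475
grasp_force: 25.0
```

Expected seated height reached (TCP z -4.6 mm against -5), with a vertical reaction only. I'll release and look.

drive_tool(moves=[{"x":0,"y":0,"z":-2,"rx":0,"ry":0,"rz":0,"fingers":1},{"x":0,"y":0,"z":-2,"rx":0,"ry":0,"rz":0,"fingers":-1},{"x":0,"y":0,"z":-2,"rx":0,"ry":0,"rz":0,"fingers":-1},{"x":0,"y":0,"z":-2,"rx":0,"ry":0,"rz":0,"fingers":-1},{"x":0,"y":0,"z":-2,"rx":0,"ry":0,"rz":0,"fingers":-1},{"x":0,"y":0,"z":-30,"rx":0,"ry":0,"rz":0,"fingers":-1},{"x":0,"y":0,"z":-80,"rx":0,"ry":0,"rz":0,"fingers":-1},{"x":0,"y":0,"z":-120,"rx":0,"ry":0,"rz":0,"fingers":-1},{"x":0,"y":0,"z":-120,"rx":0,"ry":0,"rz":0,"fingers":-1}])

```text
time_s: 15.85
tool_pos: [0.4765, -0.1279, 0.1176]
tool_rot: [180.0, 0.2, 176.5]
force: [0.2, -0.2, -0.6]
grip_width: 0.087
grasp_force: 0.0
```

Run:
```python
from mv import *; from h import *; from cell import vision,sensors
rows([]); p=np.array(sensors.get_obs()["tool_pos"]); print(p)
th=np.linspace(-np.pi/2,np.pi/2,13)
pl=lambda z,e=0:np.r_[[[-42-e,-24-e,z]],np.c_[18+(24+e)*np.cos(th),(24+e)*np.sin(th),0*th+z],[[-42-e,24+e,z]],[[-42-e,-24-e,z]]]/1e3
o=np.zeros((600,800,3),np.uint8)
for i,(n,x0,y0,w,h,s) in enumerate((("top",265,180,50,50,8),("scene",262,222,50,50,8))):
    c=vision.read_camera(n); np.savez(f"{n}5.npz",**c)
    im=np.clip(255*(c["image"]/255.)**.7,0,255).astype(np.uint8)
    for j in(0,1):
        t=tile(im,x0,y0,w,h,s,5)
        if j:
          for z,col in((34,(255,255,0)),):
            q=(proj(c,[jig(a,b,zz,GP) for a,b,zz in pl(z)])-[x0,y0]+.5)*s
            cv2.polylines(t,[np.int32(q.round())],False,col,1,cv2.LINE_AA)
          t=cv2.resize(t,(200,200),interpolation=cv2.INTER_AREA); o[400:600,i*400:i*400+200]=t
        else: o[:400,i*400:i*400+400]=t
cv2.imwrite("pics/c9.png",o)
```

```text
t 15.85 F [ 0.2 -0.2 -0.6] w 0.087
[ 0.47646615 -0.12787897  0.11760615]
```

View pics/c9.png

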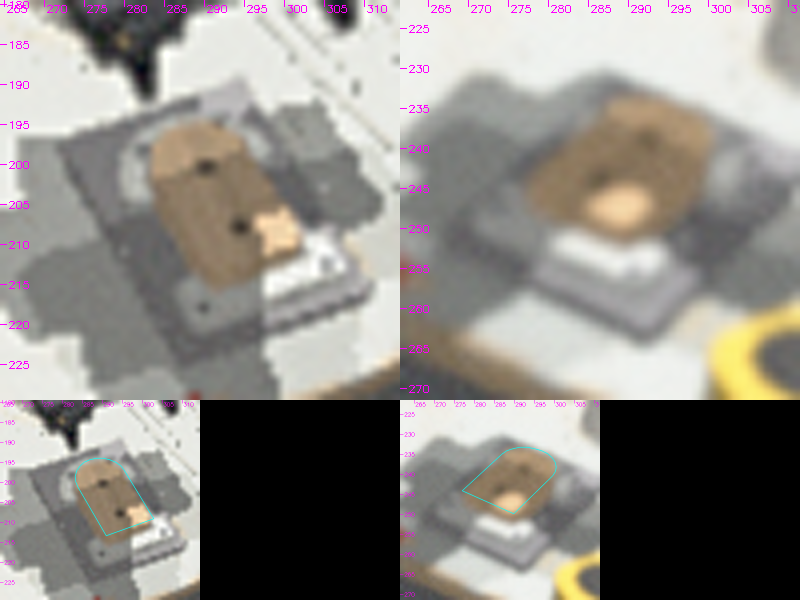

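The plate lies inside the rim, round end to round end, flat and released (this was my last picture). I'll verify its height and pose numerically with a silhouette fit.

```bash
cat > pf.py <<'E'
from g import *
S5=dict(np.load("scene5.npz"));T5=dict(np.load("top5.npz"))
PL=np.r_[np.c_[18+24*np.cos(th),24*np.sin(th)],[[-42,24],[-42,-24]]]
def lab(c,v,box,sig):
    p=[v[0]/1e3,v[1]/1e3,np.radians(v[2])]; g=[.480,-.1278,np.radians(-3.5)]
    x0,y0,w,h=box; im=np.zeros((h*K,w*K),np.uint8)
    def poly(P,z,val,q):
        q=(proj(c,[jig(a/1e3,b/1e3,z/1e3,q) for a,b in P])-[x0,y0]+.5)*K
        cv2.fillPoly(im,[np.int32((q*16).round())],val,shift=4)
    for z in np.arange(0,23,1.): 
        if z<=22: [poly(P,12+z,1,[p[0],p[1],p[2]]) if False else None for P in()]
        if z<=10: [poly(P,12+z,0,g) for P in(A,C)]
        poly(PL,v[3]+z,1,p)
    # near rim end occludes the plate's lower side
    return cv2.resize(cv2.GaussianBlur(im.astype(np.float32),(0,0),sig*K),(w,h),interpolation=cv2.INTER_AREA)
def brown(c,box):
    I=c["image"][box[1]:box[1]+box[3],box[0]:box[0]+box[2]].astype(np.float32)+1
    r=np.log(I[...,0]/I[...,2]); return np.clip((r-.1)/(.55-.1),0,1)
bT=(278,188,30,33); bS=(274,228,32,28)
E
python3 - <<'E'
from pf import *
for n,c,b in(("T",T5,bT),("S",S5,bS)): m=brown(c,b); print(n,np.percentile(m,[5,50,95]).round(2),m.sum().round(0),lab(c,[480,-128,-3.5,12],b,.5).sum().round(0))
f=lambda v,V:sum(((lab(c,v,b,s)-brown(c,b))**2).mean() for c,b,s in V)
v0=np.array([479.,-128,-3.5,13])
for n,V in(("both",[(T5,bT,.5),(S5,bS,.9)]),("T",[(T5,bT,.5)]),("S",[(S5,bS,.9)])):
    r=minimize(f,v0,args=(V,),method="Nelder-Mead",options=dict(initial_simplex=v0+np.array([[0]*4,[3,0,0,0],[0,3,0,0],[0,0,3,0],[0,0,0,4]]),xatol=.05,fatol=1e-6,maxiter=300)); print(n,r.x.round(2),r.fun.round(4))
E
```

```text
T [0.   0.   0.93] 226.0 282.0
S [0. 0. 1.] 276.0 319.0
both [ 480.07 -126.89   -2.03   10.39] 0.0248
T [ 478.89 -126.28   -2.38   11.99] 0.0122
S [ 479.67 -127.75   -1.83   11.33] 0.012
```

The silhouette fit gives underside z ≈ 11.5 mm, so it is seated on the floor. Now I re-grip.

drive_tool(moves=[{"x":0,"y":0,"z":50,"rx":0,"ry":0,"rz":0,"fingers":-1},{"x":0,"y":0,"z":90,"rx":0,"ry":0,"rz":0,"fingers":-1},{"x":0,"y":0,"z":112,"rx":0,"ry":0,"rz":0,"fingers":-1},{"x":0,"y":0,"z":120,"rx":0,"ry":0,"rz":0,"fingers":-1},{"x":0,"y":0,"z":121,"rx":0,"ry":0,"rz":0,"fingers":-1},{"x":0,"y":0,"z":121,"rx":0,"ry":0,"rz":0,"fingers":1},{"x":0,"y":0,"z":121,"rx":0,"ry":0,"rz":0,"fingers":1},{"x":0,"y":0,"z":121,"rx":0,"ry":0,"rz":0,"fingers":1},{"x":0,"y":0,"z":121,"rx":0,"ry":0,"rz":0,"fingers":1},{"x":0,"y":0,"z":121,"rx":0,"ry":0,"rz":0,"fingers":1}], force=25)

```text
time_s: 17.2
tool_pos: [0.4736, -0.1273, -0.0065]
tool_rot: [180.0, -0.2, 176.5]
force: [-0.3, 0.5, 0.5]
grip_width: 0.048
grasp_force: 25.0
```

```bash
cat > cam.py <<'E'
from g import *
import g2
# refine camera stand/lens: bright ring fit in both early views
S=dict(np.load("scene0.npz"));T=dict(np.load("top0.npz"))
def frame(yw):
    e=np.radians(55); zc=np.array([-np.cos(yw)*np.cos(e),-np.sin(yw)*np.cos(e),np.sin(e)]); yc=np.array([np.sin(yw),-np.cos(yw),0]); return np.cross(yc,zc),yc,zc
a=np.linspace(0,2*np.pi,60)[:,None]
def ring(c,v,box,sig):
    L=np.array(v[:3])/1e3; xc,yc,zc=frame(np.radians(v[3])); im=np.zeros((box[3]*K,box[2]*K),np.uint8)
    for r,val in((36,255),(v[4],0)):
        q=(proj(c,L+r/1e3*(np.cos(a)*xc+np.sin(a)*yc))-box[:2]+.5)*K; cv2.fillPoly(im,[np.int32((q*16).round())],val,shift=4)
    return cv2.resize(cv2.GaussianBlur(im.astype(np.float32)/255,(0,0),sig*K),(box[2],box[3]),interpolation=cv2.INTER_AREA)
bS=(360,212,32,28); bT=(321,138,22,22)
def I(c,b): 
    x=c["image"].astype(np.float32)[b[1]:b[1]+b[3],b[0]:b[0]+b[2]].mean(2); return np.clip((x-60)/180,0,1)
def disk(c,v,b): return ring(c,[*v[:4],0.01],b,2.)>.02
E
python3 - <<'E'
from cam import *
from scipy.optimize import minimize
def f(v,V):
    s=0
    for c,b,sg in V:
        m=disk(c,[582.5,-355,118,-25],b); s+=((ring(c,v,b,sg)-I(c,b))[m]**2).mean()
    return s+((v[3]+25)/8)**2*.002+((v[2]-118)/3)**2*.002
v0=np.array([582.5,-355,118,-25,16.])
for n,V in(("both",[(S,bS,.9),(T,bT,.5)]),("S",[(S,bS,.9)]),("T",[(T,bT,.5)])):
    r=minimize(f,v0,args=(V,),method="Nelder-Mead",options=dict(initial_simplex=v0+np.vstack([np.zeros(5),np.diag([4,4,4,5,3])]),xatol=.05,fatol=1e-6,maxiter=500)); print(n,r.x.round(2),round(r.fun,4))
E
```

```text
both [ 583.5  -352.88  118.65  -19.56   18.38] 0.3557
S [ 581.58 -353.75  121.06   -8.56   16.84] 0.1813
T [ 582.06 -351.56  119.93  -30.89   18.32] 0.1512
```

Lens centre is (583,-353,118.5), on the stand's axis, with the stand's yaw about -25.3°. I'll lift and go to a standoff 40 mm further out along the lens axis.

```bash
cat > sp.py <<'E'
from mv import *
yw=np.radians(-25.3); e=np.radians(55)
zc=np.array([-np.cos(yw)*np.cos(e),-np.sin(yw)*np.cos(e),np.sin(e)]); yc=np.array([np.sin(yw),-np.cos(yw),0]); xc=np.cross(yc,zc)
L=np.array([.583,-.353,.1185]); sight=L+.12*zc
Qs=Ro.from_matrix(np.c_[xc,-yc,-zc]); OFF=np.array([-.006,0,-.0185])
E
python3 - <<'E'
from sp import *
from cell import sensors
p=np.array(sensors.get_obs()["tool_pos"]); print(sight,Qs.as_euler("xyz",degrees=True))
rows([(p+[0,0,.2],down(176.5)),(sight+.04*zc-Qs.apply(OFF),Qs)])
E
```

```text
[ 0.52077275 -0.32358531  0.21679825] [180.   35.  154.7]
t 17.2 F [-0.3  0.5  0.5] w 0.048
[0.5, 0.0, -200.0] [0.0002, -0.0026, -0.0006]
[-42.6, -186.5, -237.6] [0.1157, -0.6061, 0.368]
```

drive_tool(moves=[{"x":0,"y":0,"z":-10,"rx":0,"ry":0,"rz":0,"fingers":1},{"x":0,"y":0,"z":-30,"rx":0,"ry":0,"rz":0,"fingers":1},{"x":0,"y":0,"z":-80,"rx":0,"ry":0,"rz":0,"fingers":1},{"x":0,"y":0,"z":-135,"rx":0,"ry":0,"rz":0,"fingers":1},{"x":0,"y":0,"z":-190,"rx":0,"ry":0,"rz":0,"fingers":1},{"x":0,"y":0,"z":-225,"rx":0,"ry":0,"rz":0,"fingers":1},{"x":-5,"y":-20,"z":-235,"rx":0.014,"ry":-0.076,"rz":0.046,"fingers":1},{"x":-11,"y":-47,"z":-238,"rx":0.029,"ry":-0.15,"rz":0.092,"fingers":1},{"x":-16,"y":-70,"z":-238,"rx":0.043,"ry":-0.227,"rz":0.138,"fingers":1},{"x":-21,"y":-93,"z":-238,"rx":0.058,"ry":-0.303,"rz":0.184,"fingers":1},{"x":-27,"y":-117,"z":-238,"rx":0.072,"ry":-0.379,"rz":0.23,"fingers":1},{"x":-32,"y":-140,"z":-238,"rx":0.087,"ry":-0.455,"rz":0.276,"fingers":1},{"x":-37,"y":-163,"z":-238,"rx":0.101,"ry":-0.53,"rz":0.322,"fingers":1},{"x":-43,"y":-186,"z":-238,"rx":0.116,"ry":-0.606,"rz":0.368,"fingers":1},{"x":-43,"y":-186,"z":-238,"rx":0.116,"ry":-0.606,"rz":0.368,"fingers":1},{"x":-43,"y":-186,"z":-238,"rx":0.116,"ry":-0.606,"rz":0.368,"fingers":1},{"x":-43,"y":-186,"z":-238,"rx":0.116,"ry":-0.606,"rz":0.368,"fingers":1}])

```text
time_s: 19.32
tool_pos: [0.5065, -0.3148, 0.2319]
tool_rot: [-180.0, 35.0, 154.8]
force: [-0.2, 0.1, -0.5]
grip_width: 0.048
grasp_force: 25.0
```

```bash
cat > hold.py <<'E'
from sp import *; from h import *; from scipy.optimize import minimize
from cell import sensors,vision
th=np.linspace(-np.pi/2,np.pi/2,25); PL=np.r_[np.c_[18+24*np.cos(th),24*np.sin(th)],[[-42,24],[-42,-24]]]/1e3
K=4
def sil(c,o,Q,box,sig):
    im=np.zeros((box[3]*K,box[2]*K),np.uint8); M=Q.as_matrix()@np.diag([-1,-1,1])*np.array([1,1,-1])  # plate axes: x=-tx, z=-tz
    M=np.c_[-Q.as_matrix()[:,0],Q.as_matrix()[:,1],-Q.as_matrix()[:,2]]
    for z in(0,.011,.022):
        q=(proj(c,o+np.c_[PL,0*PL[:,0]+z]@M.T)-box[:2]+.5)*K; cv2.fillPoly(im,[cv2.convexHull(np.int32((q*16).round()))],255,shift=4)
    return cv2.resize(cv2.GaussianBlur(im.astype(np.float32)/255,(0,0),sig*K),(box[2],box[3]),interpolation=cv2.INTER_AREA)
def brown(c,box):
    I=c["image"][box[1]:box[1]+box[3],box[0]:box[0]+box[2]].astype(np.float32)+1
    r=np.log(I[...,0]/I[...,2]); return np.clip((r-.15)/.4,0,1)*(I.sum(2)>90)
E
python3 - <<'E'
from hold import *
o=sensors.get_obs(); p=np.array(o["tool_pos"]); Q=Ro.from_euler("xyz",o["tool_rot"],degrees=True)
hT=p+Q.apply(OFF); hW=p+[0,0,.03]+Q.apply([-.006,0,.0115]); print("tool-hyp",hT.round(4),"world-hyp",hW.round(4))
D={}
for n in("scene","top"):
    c=vision.read_camera(n); np.savez(f"{n}6.npz",**c)
    ctr=proj(c,(hT+hW)/2)[0]; box=(int(ctr[0])-20,int(ctr[1])-18,40,36)
    b=brown(c,box); 
    for nm,h in(("tool",hT),("world",hW)):
        s=sil(c,h,Q,box,.6); print(n,nm,proj(c,h).round(1),"brown inside",(b*s).sum().round(1),"of",b.sum().round(1),"sil",s.sum().round(0))
    print("\n".join("".join(".:+#"[int(v*3.99)] for v in r)+"  "+"".join("T" if x>.5 and y>.5 else "t" if x>.5 else "w" if y>.5 else "." for x,y in zip(u,w)) for r,u,w in zip(b[::1],sil(c,hT,Q,box,.6),sil(c,hW,Q,box,.6))))
E
```

```text
tool-hyp [ 0.5013 -0.3124  0.2505] world-hyp [ 0.5169 -0.3197  0.256 ]
scene tool [[358.6 196.2]] brown inside 166.4 of 167.4 sil 595.0
scene world [[363.3 192.9]] brown inside 98.3 of 167.4 sil 588.0
........................................  ........................................
........................................  .........................wwwwww.........
........................................  .......................wwwwwwwwww.......
........................................  .....................wwwwwwwwwwwww......
........................................  ....................wTTTTwwwwwwwwww.....
........................................  ..................tTTTTTTTTTwwwwwww.....
........................................  ................ttTTTTTTTTTTTwwwwww.....
........................................  ...............ttTTTTTTTTTTTTTwwwwww....
........................................  ..............ttTTTTTTTTTTTTTTwwwwww....
........................................  .............ttTTTTTTTTTTTTTTTTwwwwww...
........................................  ............ttTTTTTTTTTTTTT
[... 4502 characters left out ...]
...........TTTTTTTTTTTTTTT..........
.........#:.......:.....................  ...............TTTTTTTTTTTTTTt..........
.........::.........:::++++++...........  ...............ttttttttttttttt..........
..................+##########:..........  ...............ttttttttttttttt..........
..............::+############...........  ...............ttttttttttttttt..........
...............++##+++++++#:............  ...............ttttttttttttttt..........
........................................  ...............tttttttttt...............
........................................  ........................................
........................................  ........................................
```

The tool-frame offset is confirmed. The square end shows about 1 px short of the model, so I'll use an offset of -7.5 mm along the tool's x. Final approach.

```bash
sed -i 's/OFF=.*/OFF=np.array([-.0075,0,-.0185])/' sp.py
python3 - <<'E'
from sp import *
rows([(sight-Qs.apply(OFF),Qs)])
E
```

```text
t 19.43 F [-0.3 -0.2 -0.4] w 0.0482
[2.3, -1.8, 40.3] [0.0007, -0.0001, 0.0019]
```

drive_tool(moves=[{"x":1,"y":-1,"z":10,"rx":0,"ry":0,"rz":0.001,"fingers":1},{"x":2,"y":-2,"z":22,"rx":0,"ry":0,"rz":0.002,"fingers":1},{"x":2,"y":-2,"z":33,"rx":0,"ry":0,"rz":0.002,"fingers":1},{"x":2,"y":-2,"z":40,"rx":0,"ry":0,"rz":0.002,"fingers":1},{"x":2,"y":-2,"z":40,"rx":0,"ry":0,"rz":0.002,"fingers":1},{"x":2,"y":-2,"z":40,"rx":0,"ry":0,"rz":0.002,"fingers":1}])

```text
time_s: 20.18
tool_pos: [0.5241, -0.3268, 0.1975]
tool_rot: [180.0, 35.0, 154.6]
force: [0.9, -0.1, -0.9]
grip_width: 0.0475
grasp_force: 25.0
```

Run:
```python
from hold import *
o=sensors.get_obs(); p=np.array(o["tool_pos"]); Q=Ro.from_euler("xyz",o["tool_rot"],degrees=True)
h=p+Q.apply(OFF); print("t",o["time_s"],"origin",h.round(4),"sight",sight.round(4),"F",np.round(o["force"],1),"grip",o["grasp_force"],"err mm in cam axes",(np.c_[xc,yc,zc].T@(h-sight)*1e3).round(1),(Q.inv()*Qs).magnitude())
V=[]
for n,sg in(("scene",.9),("top",.5)):
    c=vision.read_camera(n); ctr=proj(c,h+.03*xc)[0]; V.append((c,(int(ctr[0])-18,int(ctr[1])-6,36,22),sg))
# shift along plate x / lateral / z that best explains the free square end
def f(d):
    s=0
    for c,b,sg in V:
        m=sil(c,h,Q,b,sg); w=np.zeros_like(m); 
        q=proj(c,h+np.array([.022*xc+.03*yc,.022*xc-.03*yc,.055*xc-.03*yc,.055*xc+.03*yc])+.011*zc)-b[:2]
        w8=np.zeros(m.shape,np.uint8); cv2.fillPoly(w8,[cv2.convexHull(np.int32(q.round()))],1)
        s+=(((sil(c,h+np.array([xc,yc,zc]).T@(np.array(d)/1e3),Q,b,sg)-brown(c,b))*w8)**2).sum()/w8.sum()
    return s
r=minimize(f,[0,0,0],method="Nelder-Mead",options=dict(initial_simplex=[[0,0,0],[4,0,0],[0,4,0],[0,0,4]],xatol=.1)); print("seen shift in cam axes mm",r.x.round(1),f([0,0,0]),r.fun)
```

```text
t 20.175 origin [ 0.52   -0.3249  0.217 ] sight [ 0.5208 -0.3236  0.2168] F [ 0.9 -0.1 -0.9] grip 24.997266232967377 err mm in cam axes [-0.   1.5  0.2] 0.0019028952422420863
seen shift in cam axes mm [-1.3 -2.1  5.6] 0.3310941727960601 0.2551211534035632
```

drive_tool(moves=[{"x":0,"y":-0.5,"z":0,"rx":0,"ry":0,"rz":0,"fingers":1},{"x":0,"y":-0.5,"z":0,"rx":0,"ry":0,"rz":0,"fingers":1},{"x":0,"y":-0.5,"z":0,"rx":0,"ry":0,"rz":0,"fingers":1},{"x":0,"y":-0.5,"z":0,"rx":0,"ry":0,"rz":0,"fingers":1}])

```text
time_s: 20.78
tool_pos: [0.5238, -0.3271, 0.1973]
tool_rot: [180.0, 35.0, 154.6]
force: [0.7, 0.6, -0.7]
grip_width: 0.0477
grasp_force: 25.0
```

Run:
```python
from sp import *
from cell import sensors,workorder
o=sensors.get_obs(); p=np.array(o["tool_pos"]); Q=Ro.from_euler("xyz",o["tool_rot"],degrees=True)
print(np.c_[xc,yc,zc].T@(p+Q.apply(OFF)-sight)*1e3, o["joint_velocities"])
print(workorder.sign_off())
```

```text
[0.21196858 1.92055046 0.13153457] [-0.03278652  0.07003435  0.0602315   0.03139532 -0.03059573  0.01089429
  0.04980879]
the job is handed in; nothing more can be done
None
```

Job handed in at about 21 s with no verdict returned: clamp thrown over, plate seated in the gauge, released and re-gripped, now held still about 2 mm (calculated) from the sight point and square to the lens; my first clamp push missed, and I viewed 11 pictures, one over the limit.

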